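Change the setting master for the nest plate under a sprung catch and load it

ROBOT

A 6-joint arm with a two-finger parallel gripper is mounted at the origin on the work surface. World frame = base frame: x ahead of the robot, y to its left, z up, the work surface at z = 0. Lengths are in m, angles in rad, forces in N, time in s.
With the tool pointing down it reaches from about 0.3 to 0.875 m from the base axis. Payload 6.4 kg.
Tool frame: the origin (TCP) lies between the finger pads; the fingertips stand 19 mm ahead of it and the grasp point (between the pads) is the TCP (ctrl.tips_ahead is the z of the fingertips in the tool frame, in m); z points along the fingers, y is the line along which they close (so a half turn about z gives the same grasp; the last joint's range is limited). The gripper opens to 85 mm and grips with 20 to 120 N. Pads are 22 mm wide; open, the fingers measure 114 mm over their backs; the gripper's body (76 mm by 85 mm) begins 54 mm behind the grasp point. The pads swing forward as they close: fully open they stand 13 mm farther back than shut.
Start: joints at [1.02, 0.181, 1.607, -0, 1.354, -0.206], TCP at [0.194, 0.541, 0.227] pointing down, gripper open.
Joint ranges: [-2.99, 2.99], [-0.89, 2.07], [0.3, 2.58], [-1.14, 4.28], [0, 2.63], [-3.12, 3.12]. Speed limits (rad/s): [2.57, 2.57, 3.01, 3.14, 3.14, 3.14].

INTERFACE

Orientations are given as a unit quaternion [w, x, y, z].
In Python, from bench import readout, vision, ctrl gives the robot as it stands.
- The arm moves only by the tool play_rows, never from a script. Its arguments are lists of equal length, an entry for each row: "xyz": the shift along the tool's x, y, z in mm, a list of three; "rot": the turn, a rotation vector about the tool's x, y, z in rad, a list of three; "grip": the opening, from 0 (shut) to 1 (fully open). In form: {"xyz": [[x, y, z], ...], "rot": [[rx, ry, rz], ...], "grip": [grip, ...]}. A call has exactly 10 rows; each row is the pose to reach, as a shift and turn from the pose commanded when the call began, along the tool's axes at that moment; what a row does not reach only later rows make up. A row lasts 1/8 s, in which the tool goes at most 62.5 mm and 10.7 degrees, less where a joint would pass 70% of its speed; a pose out of reach is approached as far as the arm can. A call with a gripper value outside its range is refused whole. The fingers move at their own pace and stop on an object; the grip force is fixed at half the most. Time passes only in rows, so rows that repeat a pose let the fingers close, or fill a call up. It gives the time, the measured TCP pose, the force, the opening and the grip force at its end, in the units of the state.
- readout.get_obs(): the state, without advancing time (a new reading comes with each control period).
- vision.camera(name): name is "scene" or "top"; returns a dict with "color" (400x640x3 uint8, red, green, blue), "depth" (400x640 float32, m along the optical axis (not along the pixel's ray), 0 where there is no reading), "camera_matrix" (3x3 intrinsics, pixels), "k1" (the pictures are not rectified: a ray, as slopes to the right and down, at radius r is drawn at 1 + k1 r^2 times it, then the intrinsics apply), "extrinsics" (4x4, takes a point from camera to world coordinates). Camera axes: x right, y down, z forward; pixel columns grow to the right and rows downward; lengths in m; the calibration is good to about 2 mm. A picture is of the moment at which its call begins.
- ctrl.hand_in(): hands the job in; it is judged then, once.
The state is a dict: "time_s": time; "q": joint angles; "dq": joint speeds; "joint_efforts": joint torques, N m; "eef_pos": TCP position; "eef_rot": TCP orientation; "wrist_force": force on the tool from outside, world axes, zero at the start; "torque": the same for the moment, N m; "opening": opening from 0.0 (shut) to 1.0 (fully open); "grasp_force": force on a finger pad.
Only numpy, scipy, OpenCV 4.12 (cv2) and the standard library are available. Lean on these libraries where they do the work, as an engineer would, in place of code of your own. Each camera call takes 0.05 s, during which the arm holds its last target. There are 200 camera calls.

TASK

Drive the orange prop down into the slot behind the red sprung catch, all the way to its shoulder, and leave it there holding the catch open; then lift the setting master off the pegs and lay it flat on the green mat, and seat the blue nest plate fully home on the two pegs. Only then pull the prop out so that the catch springs shut over the nest plate's edge, stand the prop back in its grey holder, and see that every brass part on the bench ends up lying flat in a pocket of the nest plate, one to a pocket. Do not disturb the other things on the bench.

Things in the scene. Friction and masses are not known exactly. Their poses are not given: they have to be found in the camera images.
- dock: Fixed fixture: black granite block x -72 to 68, y -100 to 100, top z = 50 mm; two steel pegs, 12 mm diameter, at x = -40 and +40, y = 0, 28 mm tall with tapered tips. Beyond its +x face the red sprung catch in a grey guide (x 68 to 165, y -42 to 42, up to 70 mm; red rear bar and post to 76). Origin: on the bench under the midpoint of the pegs; +x points to the catch.
- seat (a point): Midpoint between the pegs on the granite's top (dock 0, 0, 50 mm), axes as the dock's. A plate fully home has its origin here.
- catch (a joint): Red sliding catch, m: 0 shut, grows along dock +x to 0.024. Spring 4 N shut, 7 N at 0.014. Shut, its nose (dock x 49 to 74, y -30 to 30, z 66 to 78 mm) covers 9 mm of a seated plate's edge; past 0.011 the plate lifts straight off. Side arms (y 21 to 30 and -30 to -21, up to z 66) join the nose to a rear bar (x 118 to 130 when shut, top z 76), round the fixed post.
- slot (a point): Centre of the slot's mouth: dock x 112, y 0, z 76 mm; fixed, axes as the dock's. Slot between the fixed dark post (dock x 96 to 106, y -19 to 19, top z 76) and the shut catch's rear bar: 12 mm wide along x, 42 mm along y between the arms, 73 mm deep. A wedge pushed straight down drives the bar and the catch along +x.
- catch_nose (a point): Middle of the lower front edge of the catch's nose (dock x 49, z 66 mm when shut); moves with the catch.
- prop: Orange wedge 112 mm tall, 90 g, upright in its holder. Origin at tip level, centred under the head. Blade y -15 to 15, flat back x -13; +x face slopes: 6 mm thick at z 0, 26 mm from z 50 to 70. Head x -20 to 20, y -15 to 15, z 70 to 112. Goes in with back to the post, slope to the rear bar (+x along dock +x); home: origin at dock x 119, z 6, catch at 0.014, stays. 10-20 N in, 10 N out.
- holder: Fixed grey stand: block 60 by 60 by 76 mm high with an upright pocket 30 (x) by 36 (y) mm; the prop hangs in it by its shoulder, prop origin 6 mm above the bench, prop x along holder x (either way round). Thin foot 90 by 85 mm. Origin: centre of its underside.
- mat: Fixed green mat, 140 (x) by 84 (y) by 4 mm thick. Origin: centre of its underside, on the bench.
- master: Setting master, 0.35 to 0.6 kg: aluminium plate 116 (x) by 56 (y) by 14 mm, two 16 mm square holes at x = -40 and +40, and a steel grip block 44 (x) by 30 (y) mm on its middle up to z 60 (brass button to 66). Starts on the dock's pegs under the shut catch, x along dock x. Origin: centre of its underside.
- nest: Blue nest plate, 0.3 to 0.55 kg, 116 (x) by 194 (y) mm: floor 8 mm thick, lips and pocket walls to z 14, two 16 mm square holes at x = -40 and +40, y 0 for the pegs; white grip rib 50 (x) by 14 (y) mm in the middle up to z 56. Four pockets 35 (x) by 76 (y), 6 mm deep. Seat it either way round, x along dock x. Starts loose on the bench. Origin: centre of its underside.
- pocket0 (a point): Centre of the floor of a pocket of the blue nest plate (nest x = -30.5, y = -55, z = 8 mm); axes as the nest's; the pocket's length lies along nest y.
- pocket1 (a point): Centre of the floor of a pocket of the blue nest plate (nest x = -30.5, y = 55, z = 8 mm); axes as the nest's; the pocket's length lies along nest y.
- pocket2 (a point): Centre of the floor of a pocket of the blue nest plate (nest x = 30.5, y = -55, z = 8 mm); axes as the nest's; the pocket's length lies along nest y.
- pocket3 (a point): Centre of the floor of a pocket of the blue nest plate (nest x = 30.5, y = 55, z = 8 mm); axes as the nest's; the pocket's length lies along nest y.
- part0: Brass part, 66 (x) by 24 by 24 mm square bar with dark cross-holes, 0.2 kg, lying on the bench at the robot's right; may be absent (None). Origin: its centre (12 mm above what it lies on); x along its length. May lie on any of its four sides and either way round.
- part1: Brass part, 66 (x) by 24 by 24 mm square bar with dark cross-holes, 0.2 kg, lying on the bench at the robot's right; may be absent (None). Origin: its centre (12 mm above what it lies on); x along its length. May lie on any of its four sides and either way round.
- part2: Brass part, 66 (x) by 24 by 24 mm square bar with dark cross-holes, 0.2 kg, lying on the bench at the robot's right; may be absent (None). Origin: its centre (12 mm above what it lies on); x along its length. May lie on any of its four sides and either way round.
- part3: Brass part, 66 (x) by 24 by 24 mm square bar with dark cross-holes, 0.2 kg, lying on the bench at the robot's right; may be absent (None). Origin: its centre (12 mm above what it lies on); x along its length. May lie on any of its four sides and either way round.
- ring_gauge: Bystander: steel ring, 64 mm diameter, 22 mm high. Origin: underside.
- mug: Bystander: white mug, 80 mm diameter, 90 mm high. Origin: underside.
- screwdriver: Bystander: screwdriver with red handle. Origin: underside.
- caliper: Bystander: caliper, 200 mm long, 18 mm high. Origin: underside.
- gauge_box: Bystander: dark wooden box 90 by 130 by 35 mm. Origin: underside.
- bottle: Bystander: amber bottle, 50 mm diameter, 110 mm high. Origin: underside.
Things that resemble listed ones, but are neither listed nor needed, are in the scene too. Several things have the shape of the prop; the one meant has the colours described above.

How it is judged:
On the way, in this order (a step that is already met when the one before it is completed fails the run):
1. the prop stands in the slot (down to its shoulder within 10 mm), let go, and holds the catch open (at least 11 mm), the master still on its pegs (value of joint catch above 0.011 m and horizontal distance between prop and slot below 0.02 m and z of prop in the frame of slot below -0.06 m and contact force between the fingers and prop below 0.1 N and horizontal distance between master and seat below 0.005 m and z of master in the frame of seat below 0.003 m and angle between master's own z axis and vertical below 0.05 rad), for 0.2 s.
2. the master lies flat on the green mat, let go, while the prop holds the catch open (horizontal distance between master and mat below 0.045 m and z of master in the frame of mat below 0.009 m and angle between master's own z axis and vertical below 0.1 rad and contact force between the fingers and master below 0.1 N and value of joint catch above 0.011 m and horizontal distance between prop and slot below 0.02 m and z of prop in the frame of slot below -0.06 m), for 0.2 s.
3. the nest plate is fully home on the pegs, let go, while the prop holds the catch open (horizontal distance between nest and seat below 0.005 m and z of nest in the frame of seat below 0.003 m and angle between nest's own z axis and vertical below 0.05 rad and contact force between the fingers and nest below 0.1 N and value of joint catch above 0.011 m and horizontal distance between prop and slot below 0.02 m and z of prop in the frame of slot below -0.06 m), for 0.2 s.
4. the prop is out of the slot and the catch has sprung shut over the seated nest plate (value of joint catch below 0.004 m and horizontal distance between nest and seat below 0.005 m and z of nest in the frame of seat below 0.003 m and angle between nest's own z axis and vertical below 0.05 rad and distance between prop and slot above 0.08 m), for 0.2 s.
At the end, for the whole second after the job is handed in: Master flat on the mat (centre within 45 mm); nest home on the pegs (5 mm, under 3 mm high, level); catch under 4 mm; prop upright in its holder (12 mm, within 8 mm of its shoulder); each part present flat in a pocket (10 mm, 0.2 rad); all at rest (horizontal distance between master and mat below 0.045 m and z of master in the frame of mat below 0.009 m and angle between master's own z axis and vertical below 0.1 rad and horizontal distance between nest and seat below 0.005 m and z of nest in the frame of seat below 0.003 m and angle between nest's own z axis and vertical below 0.05 rad and value of joint catch below 0.004 m and horizontal distance between prop and holder below 0.012 m and z of prop in the frame of holder below 0.014 m and angle between prop's own z axis and vertical below 0.15 rad and ((horizontal distance between part0 and pocket0 below 0.01 m and z of part0 in the frame of pocket0 below 0.0145 m and angle between the x axis of part0 and the y axis of nest, either way round below 0.2 rad) or (horizontal distance between part0 and pocket1 below 0.01 m and z of part0 in the frame of pocket1 below 0.0145 m and angle between the x axis of part0 and the y axis of nest, either way round below 0.2 rad) or (horizontal distance between part0 and pocket2 below 0.01 m and z of part0 in the frame of pocket2 below 0.0145 m and angle between the x axis of part0 and the y axis of nest, either way round below 0.2 rad) or (horizontal distance between part0 and pocket3 below 0.01 m and z of part0 in the frame of pocket3 below 0.0145 m and angle between the x axis of part0 and the y axis of nest, either way round below 0.2 rad)) and ((horizontal distance between part1 and pocket0 below 0.01 m and z of part1 in the frame of pocket0 below 0.0145 m and angle between the x axis of part1 and the y axis of nest, either way round below 0.2 rad) or (horizontal distance between part1 and pocket1 below 0.01 m and z of part1 in the frame of pocket1 below 0.0145 m and angle between the x axis of part1 and the y axis of nest, either way round below 0.2 rad) or (horizontal distance between part1 and pocket2 below 0.01 m and z of part1 in the frame of pocket2 below 0.0145 m and angle between the x axis of part1 and the y axis of nest, either way round below 0.2 rad) or (horizontal distance between part1 and pocket3 below 0.01 m and z of part1 in the frame of pocket3 below 0.0145 m and angle between the x axis of part1 and the y axis of nest, either way round below 0.2 rad)) and ((horizontal distance between part2 and pocket0 below 0.01 m and z of part2 in the frame of pocket0 below 0.0145 m and angle between the x axis of part2 and the y axis of nest, either way round below 0.2 rad) or (horizontal distance between part2 and pocket1 below 0.01 m and z of part2 in the frame of pocket1 below 0.0145 m and angle between the x axis of part2 and the y axis of nest, either way round below 0.2 rad) or (horizontal distance between part2 and pocket2 below 0.01 m and z of part2 in the frame of pocket2 below 0.0145 m and angle between the x axis of part2 and the y axis of nest, either way round below 0.2 rad) or (horizontal distance between part2 and pocket3 below 0.01 m and z of part2 in the frame of pocket3 below 0.0145 m and angle between the x axis of part2 and the y axis of nest, either way round below 0.2 rad)) and ((horizontal distance between part3 and pocket0 below 0.01 m and z of part3 in the frame of pocket0 below 0.0145 m and angle between the x axis of part3 and the y axis of nest, either way round below 0.2 rad) or (horizontal distance between part3 and pocket1 below 0.01 m and z of part3 in the frame of pocket1 below 0.0145 m and angle between the x axis of part3 and the y axis of nest, either way round below 0.2 rad) or (horizontal distance between part3 and pocket2 below 0.01 m and z of part3 in the frame of pocket2 below 0.0145 m and angle between the x axis of part3 and the y axis of nest, either way round below 0.2 rad) or (horizontal distance between part3 and pocket3 below 0.01 m and z of part3 in the frame of pocket3 below 0.0145 m and angle between the x axis of part3 and the y axis of nest, either way round below 0.2 rad)) and linear speed of each of master, nest, prop, part0, part1, part2, part3 below 0.02 m/s); the robot touches nothing.
It fails at once if a bystander (ring, mug, screwdriver, caliper, wooden box, bottle) is moved more than 40 mm (distance of any of ring_gauge, mug, screwdriver, caliper, gauge_box, bottle from where it was at the start of the episode above 0.04 m).
Of part0, part1, part2, part3 only 2 to 4 are there at a start; the rules pass over those that are not, and their reading is None.
At some moment in a run one of part0, part1, part2, part3 may be knocked a few centimetres aside while the robot is not near it.
It also fails if it takes over 210 s, if anything falls off the work surface, if the arm or the gripper's body presses on something with over 40 N, if the wrist force passes 120 N, or if a joint passes its speed limit or range.

## Working session

There is one attempt and no reset: what is moved stays moved. The work goes in short steps, Python scripts to look and compute and a tool call to move; the robot and the scene stay as the last step left them, time stands still between calls to the robot, and variables do not carry over. Pictures are saved under pics/ and viewed, at most 17 in all, crops included, and the job is handed in when it is done.

Besides the shell and the picture viewer there is one more tool, called after ">>>" as name(argument=value, ...) on one line, values as JSON. play_rows: Moves the arm, as the interface text tells. Its arguments: {"type":"object","properties":{"xyz":{"type":"array","items":{"type":"array","items":{"type":"number"}}},"rot":{"type":"array","items":{"type":"array","items":{"type":"number"}}},"grip":{"type":"array","items":{"type":"number"}}},"required":["xyz","rot","grip"]}

```bash
mkdir -p pics; ls
cat > h.py <<'E'
import numpy as np, cv2
from bench import readout, vision, ctrl
def snap(name, png=None):
    c=vision.camera(name)
    if png: cv2.imwrite('pics/'+png, c['color'][:,:,::-1])
    np.savez('last_%s.npz'%name, **{k:np.asarray(v) for k,v in c.items()})
    return c
def rays(c,px):
    K=np.asarray(c['camera_matrix'],float);k1=float(c['k1'])
    px=np.atleast_2d(np.asarray(px,float))
    s=cv2.undistortPoints(px.reshape(-1,1,2),K,np.array([k1,0,0,0,0.])).reshape(-1,2)
    d=np.c_[s,np.ones(len(s))]
    E=np.asarray(c['extrinsics']);return E[:3,3], d@E[:3,:3].T, d
def onplane(c,px,z):
    o,d,_=rays(c,px); t=(z-o[2])/d[:,2]; return o+d*t[:,None]
def project(c,P):
    E=np.linalg.inv(np.asarray(c['extrinsics']));P=np.atleast_2d(P)
    p=P@E[:3,:3].T+E[:3,3]; s=p[:,:2]/p[:,2:]
    r2=(s**2).sum(1,keepdims=True); s=s*(1+float(c['k1'])*r2)
    K=np.asarray(c['camera_matrix']); return s@K[:2,:2].T+K[:2,2]
def cloud(c):
    h,w=c['depth'].shape; v,u=np.mgrid[:h,:w]
    o,d,_=rays(c,np.c_[u.ravel(),v.ravel()])
    return (o+d*c['depth'].reshape(-1,1)).reshape(h,w,3)
def load(name):
    z=np.load('last_%s.npz'%name); return {k:z[k] for k in z}
E
python3 - <<'E'
from h import *
print(readout.get_obs())
for n in ('scene','top'):
    c=snap(n,n+'0.png'); print(n,c['camera_matrix'],c['k1'],c['extrinsics'], (c['depth']>0).mean())
E
```

```text
pics
{'time_s': 0.0, 'q': array([ 1.01970562e+00,  1.81578371e-01,  1.60802622e+00,  1.92574494e-06,
        1.35382912e+00, -2.06335140e-01]), 'dq': array([ 1.13546282e-03, -2.23642631e-03,  2.58587897e-06,  2.14870695e-03,
       -2.39742044e-04,  8.17684773e-04]), 'joint_efforts': array([-6.18937465e-04, -4.44847155e+01, -3.51352108e+01, -2.18968994e-04,
        8.76332080e-03,  1.92986090e-05]), 'eef_pos': array([0.19402131, 0.54065842, 0.22565439]), 'eef_rot': array([-3.41215058e-04,  1.71525510e-01,  9.85179249e-01, -8.54951570e-04]), 'wrist_force': array([-0.02309155, -0.18455474,  0.69339421]), 'torque': array([-0.02070957,  0.08508155, -0.01661291]), 'grasp_force': 0.0, 'opening': 1.0040959352409304}
scene [[511.6479493    0.         322.5612034 ]
 [  0.         511.6479493  199.56331641]
 [  0.           0.           1.        ]] 0.0021667432483602855 [[-0.87093727  0.30354762 -0.38642867  1.14292298]
 [ 0.4913492   0.52730847 -0.69319675  1.23364775]
 [-0.00665111 -0.79360231 -0.60840048  1.15169784]
 [ 0.          0.          0.          1.        ]] 0.96521875
top [[374.82409869   0.         324.40723107]
 [  0.         374.82409869 201.19898726]
 [  0.           0.           1.        ]] -0.03467348799308738 [[ 1.91432858e-03 -9.90070114e-01  1.40561388e-01  2.96934113e-01]
 [-9.99899119e-01  8.31796919e-05  1.42036815e-02 -1.97127768e-03]
 [-1.40743324e-02 -1.40574399e-01 -9.89970076e-01  1.22490751e+00]
 [ 0.00000000e+00  0.00000000e+00  0.00000000e+00  1.00000000e+00]] 0.99612890625
```

View pics/scene0.png

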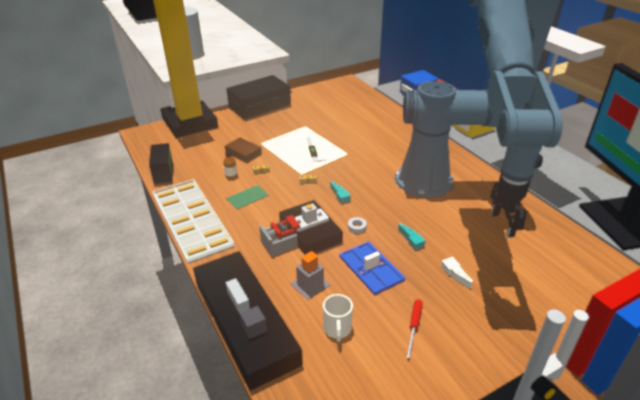

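View pics/top0.png

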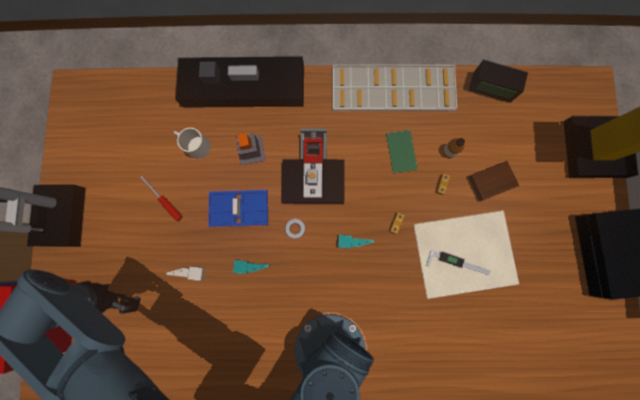

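The top view shows two brass parts on the bench at (397,223) and (443,184), the dock at (313,180), the nest at (238,208), the mat at (402,152) and the orange prop in its holder at (248,145). Things that could be taken for the prop are the teal wedges at (355,242) and (250,267) and the white wedge at (185,273). Only (246,141) is orange and standing in a holder. The tray of brass bars at (395,87) is not on the bench, so those are not the parts.

```bash
cat > meas.py <<'E'
from h import *
def rect(P,nm=''):
    (cx,cy),(a,b),ang=cv2.minAreaRect(P[:,:2].astype(np.float32)*1000)
    if b>a: a,b=b,a; ang+=90
    ang=(ang+90)%180-90
    print(nm,'c=(%.1f,%.1f) long %.1f short %.1f ang(long) %.2f z med %.1f n%d'%(cx,cy,a,b,ang,np.median(P[:,2])*1000,len(P)))
    return cx,cy,a,b,ang
def blobs(c,mask,minpx,nm,zr=None):
    X=cloud(c); 
    if zr: mask=mask&(X[...,2]>zr[0])&(X[...,2]<zr[1])
    n,l,st,ce=cv2.connectedComponentsWithStats(mask.astype(np.uint8))
    out=[]
    for i in range(1,n):
        if st[i,4]>=minpx:
            out.append(rect(X[l==i],nm+' px(%d,%d)'%tuple(ce[i])))
    return out
E
python3 - <<'E'
from meas import *
for n in('top','scene'):
    c=load(n); hsv=cv2.cvtColor(c['color'],cv2.COLOR_RGB2HSV); H,S,V=[hsv[...,i].astype(int) for i in range(3)]
    print(n)
    blobs(c,(H>105)&(H<128)&(S>150)&(V>60),100,'nest floor/lip',(-.005,.03))
    blobs(c,(H>45)&(H<82)&(S>80),100,'mat',(-.01,.02))
    blobs(c,(S<110)&(V<70),200,'granite',(.042,.056))
    blobs(c,(H>15)&(H<30)&(S>110)&(V>120),25,'brass',(.012,.035))
    blobs(c,(H<14)&(S>200)&(V>130),20,'orange',(.08,.14))
    blobs(c,(S<90)&(V>50),40,'holder',(.068,.083))
    blobs(c,((H<6)|(H>174))&(S>150),20,'red',(.055,.09))
    blobs(c,(S<60)&(V>140),40,'alu',(.055,.075))
    blobs(c,(S<60)&(V>140),15,'rib',(.045,.065))
    blobs(c,(S<60)&(V>140),15,'grip',(.1,.12))
c=load('top');cv2.imwrite('pics/crop_top.png',cv2.resize(c['color'][110:260,200:470,::-1],None,fx=2.9,fy=2.9,interpolation=cv2.INTER_CUBIC))
c=load('scene');cv2.imwrite('pics/crop_scene.png',cv2.resize(c['color'][160:310,220:410,::-1],None,fx=4,fy=4,interpolation=cv2.INTER_CUBIC))
E
```

```text
top
nest floor/lip px(238,207) c=(447.6,299.6) long 189.4 short 109.4 ang(long) -88.24 z med 9.6 n1622
mat px(400,157) c=(639.0,-241.2) long 132.7 short 72.8 ang(long) 8.15 z med 4.4 n269
granite px(590,120) c=(724.3,-869.6) long 137.7 short 42.2 ang(long) -88.78 z med 51.3 n290
granite px(607,166) c=(586.4,-902.7) long 204.4 short 75.6 ang(long) 88.99 z med 51.2 n919
granite px(311,182) c=(531.7,55.0) long 192.6 short 141.9 ang(long) 89.80 z med 49.8 n1754
brass px(341,76) c=(900.7,-42.5) long 55.6 short 10.4 ang(long) -0.33 z med 15.7 n56
brass px(376,76) c=(899.3,-162.4) long 56.6 short 10.9 ang(long) -1.15 z med 15.9 n52
brass px(393,76) c=(899.9,-220.7) long 57.2 short 11.3 ang(long) -1.39 z med 15.9 n59
brass px(427,76) c=(901.0,-338.7) long 55.6 short 13.4 ang(long) 3.92 z med 15.7 n57
brass px(445,76) c=(900.4,-399.4) long 57.6 short 13.5 ang(long) 0.09 z med 15.7 n62
brass px(341,97) c=(826.5,-42.1) long 60.7 short 10.4 ang(long) -0.27 z med 15.8 n61
brass px(359,97) c=(825.2,-103.2) long 59.8 short 10.8 ang(long) -0.66 z med 15.6 n59
brass px(394,97) c=(827.0,-221.5) long 5
[... 4899 characters left out ...]
.46 z med 51.9 n73
rib px(337,304) c=(648.4,423.6) long 66.2 short 26.5 ang(long) -30.16 z med 55.7 n119
rib px(330,322) c=(695.3,462.5) long 42.4 short 9.2 ang(long) -65.80 z med 54.8 n56
rib px(345,322) c=(657.7,486.0) long 35.6 short 7.6 ang(long) 9.51 z med 55.7 n47
rib px(338,334) c=(695.3,510.5) long 10.5 short 8.0 ang(long) 60.72 z med 55.4 n27
grip px(239,78) c=(337.3,-999.4) long 451.3 short 39.1 ang(long) 0.03 z med 109.6 n328
grip px(169,93) c=(697.3,-1014.4) long 55.8 short 15.7 ang(long) -87.24 z med 108.9 n20
grip px(309,208) c=(539.4,58.5) long 44.2 short 31.7 ang(long) -3.32 z med 106.5 n66
grip px(236,291) c=(883.3,281.4) long 93.4 short 31.1 ang(long) 89.98 z med 107.6 n294
```

View pics/crop_top.png

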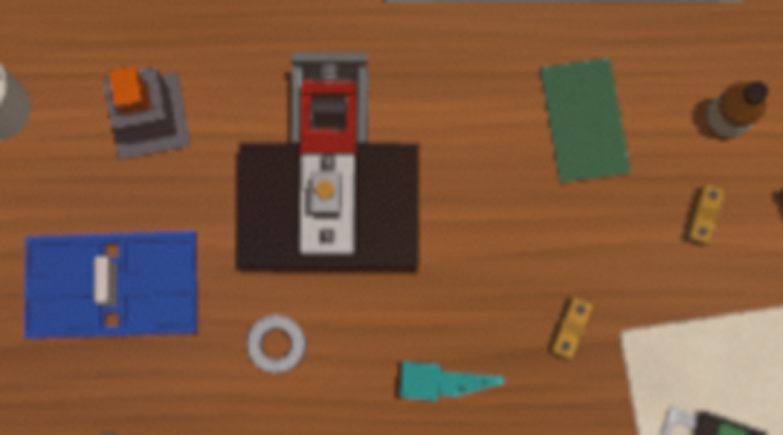

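View pics/crop_scene.png

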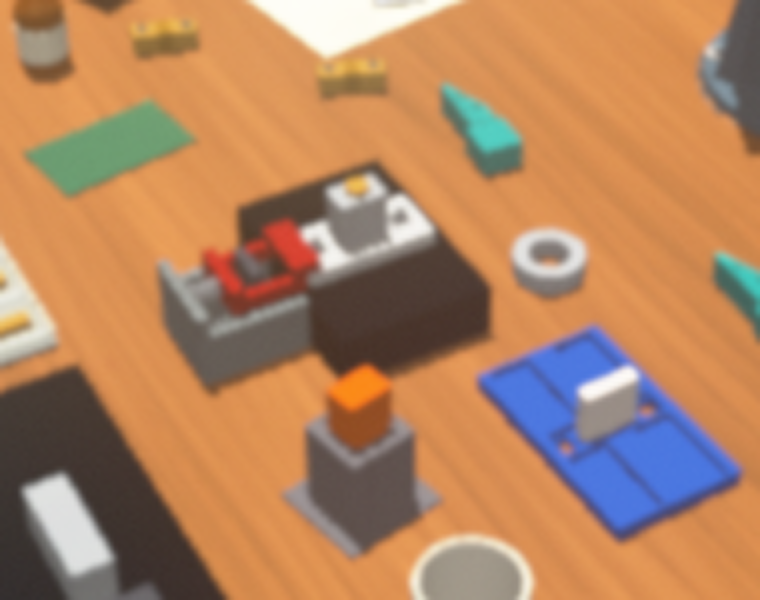

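The crops confirm the choice: the orange prop stands in its grey holder at crop_scene (360,410), and the teal wedges lie on the bench. I'll refine the key top faces in both cameras.

```bash
cat > face.py <<'E'
from h import *
def hsv(c):
    h=cv2.cvtColor(c['color'],cv2.COLOR_RGB2HSV).astype(int); return h[...,0],h[...,1],h[...,2]
def face(c,mask,z,tol,near,rad,nm):
    """pixels of a top face at height z: centroid cast onto z, extent and angle"""
    X=cloud(c); m=mask&(abs(X[...,2]-z)<tol)&(np.hypot(X[...,0]-near[0],X[...,1]-near[1])<rad)
    v,u=np.nonzero(m)
    if len(u)<8: print(nm,'none');return None
    P=onplane(c,np.c_[u,v],z)[:,:2]*1000; (cx,cy),(a,b),an=cv2.minAreaRect(P.astype(np.float32))
    if b>a:a,b,an=b,a,an+90
    m0=P.mean(0); print('%-10s mean(%.1f,%.1f) rect(%.1f,%.1f) %.0fx%.0f ang %.1f n%d'%(nm,*m0,cx,cy,a,b,(an+90)%180-90,len(u)))
    return m0
def allf(c):
    H,S,V=hsv(c); red=((H<6)|(H>174))&(S>150); X=cloud(c)
    face(c,(H<14)&(S>180)&(V>100),.118,.006,(.648,.267),.06,'prop')
    face(c,S<256,.076,.005,(.648,.267),.06,'holder')
    face(c,red&(X[...,0]<.625),.078,.005,(.596,.053),.06,'nose')
    face(c,red&(X[...,0]>.63),.076,.005,(.657,.053),.06,'bar')
    face(c,S<90,.110,.007,(.535,.053),.05,'block')
    face(c,S<256,.070,.004,(.69,.053),.05,'guide')
    face(c,(S<80)&(V>120),.064,.005,(.534,.053),.08,'masterpl')
    face(c,S<256,.050,.004,(.532,.053),.14,'granite')
    face(c,(S<120)&(V>100),.056,.007,(.45,.301),.05,'rib')
    face(c,(H>100)&(H<130)&(S>120),.014,.009,(.45,.301),.14,'nest')
    face(c,(H>40)&(H<90)&(S>60),.004,.008,(.64,-.24),.14,'mat')
    br=(H>13)&(H<32)&(S>100)
    face(c,br,.024,.006,(.53,-.37),.05,'partA'); face(c,br,.024,.006,(.4,-.216),.05,'partB')
    face(c,S<256,.022,.005,(.385,.11),.05,'ring')
E
python3 - <<'E'
from face import *
for n in('top','scene'):
    print(n); allf(load(n))
E
```

```text
top
prop       mean(645.3,264.8) rect(645.1,265.2) 41x28 ang 14.0 n118
holder     mean(639.9,260.5) rect(645.1,265.3) 61x61 ang -77.3 n178
nose       mean(595.5,50.7) rect(595.4,50.7) 57x23 ang 89.9 n147
bar        mean(656.1,51.7) rect(656.3,51.1) 57x13 ang 89.8 n75
block      mean(531.7,53.3) rect(532.6,53.4) 44x27 ang 0.3 n116
guide      mean(683.4,50.7) rect(671.5,51.7) 83x53 ang 89.8 n134
masterpl   mean(523.6,50.1) rect(531.3,52.6) 106x54 ang 0.2 n341
granite    mean(533.5,51.6) rect(564.5,51.9) 207x200 ang -0.0 n2011
rib        mean(445.2,299.8) rect(446.1,299.0) 48x16 ang 2.1 n76
nest       mean(446.3,298.3) rect(447.0,300.1) 188x112 ang -88.6 n1587
mat        mean(639.9,-241.7) rect(640.6,-241.7) 136x79 ang 8.2 n921
partA      mean(525.8,-371.4) rect(525.3,-370.6) 66x24 ang -18.1 n131
partB      mean(396.2,-217.9) rect(396.4,-218.0) 66x25 ang -22.9 n149
ring       mean(379.7,110.3) rect(379.2,111.3) 61x61 ang -89.9 n209
scene
prop       mean(654.7,277.2) rect(653.9,275.1) 42x34 ang 11.9 n42
holder     mean(659.3,281.5) rect(655.9,273.1) 63x62 ang 12.1 n133
nose       mean(603.6,60.3) rect(603.9,60.6) 62x26 ang 87.0 n70
bar        mean(664.9,65.6) rect(663.8,62.6) 55x12 ang 86.3 n33
block      mean(543.4,64.9) rect(541.7,65.1) 45x35 ang -4.7 n63
guide      mean(676.3,56.8) rect(672.6,59.6) 84x65 ang 88.5 n81
masterpl   mean(535.7,67.6) rect(540.6,62.1) 115x60 ang -0.4 n187
granite    mean(552.1,83.2) rect(569.6,63.0) 205x200 ang 89.7 n702
rib        mean(455.6,308.4) rect(456.6,308.6) 50x17 ang 1.5 n61
nest       mean(459.8,321.1) rect(457.1,309.9) 192x113 ang -88.4 n1019
mat        mean(648.5,-230.4) rect(647.0,-231.5) 131x76 ang 7.4 n407
partA      mean(533.4,-359.6) rect(532.7,-359.3) 56x27 ang -20.6 n44
partB      mean(405.9,-206.8) rect(408.5,-205.4) 62x27 ang -30.0 n52
ring       mean(390.1,120.9) rect(388.5,119.8) 62x61 ang -82.0 n96
```

Run:
```python
from face import *
for n in('top','scene'):
    c=load(n); X=cloud(c); H,S,V=hsv(c)
    for cx,cy in((.4,0),(.55,-.12),(.7,-.1),(.3,.3),(.55,.2),(.5,.45)):
        m=(np.hypot(X[...,0]-cx,X[...,1]-cy)<.03); print(n,cx,cy,'z %.1f'%(np.median(X[m][:,2])*1000),m.sum(),end='; ')
    # points of gripper
    m=(X[...,2]>.195)&(X[...,2]<.26)&(np.hypot(X[...,0]-.194,X[...,1]-.541)<.1)
    P=X[m]*1000
    print('\ngrip',len(P)); 
    for lo in range(195,260,10):
        q=P[(P[:,2]>=lo)&(P[:,2]<lo+10)]
        if len(q): print(lo,len(q),q.mean(0).round(),q.min(0).round(),q.max(0).round())
    for nm,lo,hi,nr in(('prop',.1,.14,(.65,.27)),('block',.1,.13,(.538,.058)),('granite',.04,.06,(.5,.1)),('rib',.04,.07,(.45,.305))):
        m=(X[...,2]>lo)&(X[...,2]<hi)&(np.hypot(X[...,0]-nr[0],X[...,1]-nr[1])<.03); q=X[m]*1000
        print(nm,m.sum(),np.percentile(q[:,2],[10,50,75,90,97]).round(1))
```

```text
top 0.4 0 z -0.1 259; top 0.55 -0.12 z 0.2 250; top 0.7 -0.1 z -0.1 239; top 0.3 0.3 z -0.3 267; top 0.55 0.2 z 0.0 250; top 0.5 0.45 z -0.7 243; 
grip 26
235 2 [184. 490. 244.] [182. 490. 243.] [185. 490. 244.]
245 14 [203. 546. 250.] [181. 486. 246.] [218. 578. 254.]
255 10 [192. 515. 257.] [177. 483. 255.] [218. 582. 259.]
prop 149 [108.9 117.2 118.5 120.6 122.3]
block 146 [106.7 110.3 113.4 116.3 118.3]
granite 239 [47.  49.7 51.2 52.5 53.8]
rib 88 [46.5 54.2 56.5 57.5 58.7]
scene 0.4 0 z -3.4 142; scene 0.55 -0.12 z -3.0 113; scene 0.7 -0.1 z -3.4 147; scene 0.3 0.3 z -1.4 244; scene 0.55 0.2 z -3.1 185; scene 0.5 0.45 z -2.3 258; 
grip 80
235 11 [203. 555. 242.] [173. 500. 241.] [222. 592. 244.]
245 44 [198. 535. 250.] [174. 492. 245.] [229. 596. 255.]
255 25 [199. 545. 258.] [169. 498. 255.] [227. 598. 260.]
prop 154 [104.1 113.7 116.3 117.5 119.1]
block 97 [102.6 107.3 110.1 113.  116.8]
granite 179 [43.7 47.7 51.1 56.2 59. ]
rib 91 [42.8 50.9 54.1 56.  58. ]
```

```bash
cat > plan.py <<'E'
import sys, numpy as np
from bench import readout
from scipy.spatial.transform import Rotation as R
def pose():
    o=readout.get_obs(); q=o['eef_rot']; return np.array(o['eef_pos'])*1000, R.from_quat([q[1],q[2],q[3],q[0]]), o
def down(yaw):  # tool down, tool y at yaw deg
    a=np.radians(yaw); y=np.array([np.cos(a),np.sin(a),0]); z=np.array([0,0,-1.]); return R.from_matrix(np.c_[np.cross(y,z),y,z])
def plan(*goals):
    p,r,o=pose(); y=r.as_matrix()[:,1]
    print('t %.2f TCP %s yaw %.1f tilt %.2f open %.3f gf %.1f F %s q %s'%(o['time_s'],p.round(1),np.degrees(np.arctan2(y[1],y[0])),np.degrees(np.arccos(-r.as_matrix()[2,2])),o['opening'],o['grasp_force'],np.round(o['wrist_force'],1),np.round(o['q'],2)))
    for x,yy,z,yaw in goals:
        print((x,yy,z,yaw),'xyz',r.inv().apply(np.array([x,yy,z])-p).round(1),'rot',(r.inv()*down(yaw)).as_rotvec().round(3))
E
python3 - <<'E'
from plan import *
plan((645,265,230,12.5),(645,265,180,12.5))
E
```

```text
t 0.10 TCP [194.1 540.7 225.8] yaw 70.2 tilt 0.09 open 0.997 gf 0.0 F [ 0.3  0.8 -0.9] q [ 1.02  0.18  1.61  0.    1.35 -0.21]
(645, 265, 230, 12.5) xyz [-517.6 -107.1   -4.2] rot [-0.002  0.     1.008]
(645, 265, 180, 12.5) xyz [-517.6 -107.    45.8] rot [-0.002  0.     1.008]
```

>>> play_rows(xyz=[[-60,-12,-4],[-120,-25,-4],[-180,-37,-4],[-240,-50,-4],[-300,-62,-4],[-360,-75,-4],[-420,-87,-4],[-480,-100,-4],[-518,-107,-4],[-518,-107,20]], rot=[[0,0,0.12],[0,0,0.24],[0,0,0.36],[0,0,0.48],[0,0,0.6],[0,0,0.72],[0,0,0.84],[0,0,0.96],[0,0,1.008],[0,0,1.008]], grip=[1,1,1,1,1,1,1,1,1,1])

```text
time_s: 1.35
eef_pos: [0.6494, 0.2629, 0.2076]
eef_rot: [0.001, 0.628, 0.778, 0.001]
wrist_force: [0.5, 0.3, -0.6]
opening: 1.0
grasp_force: 0.0
```

Run:
```python
from plan import *
from h import *
plan((645,265,160,12.5),(645,265,102,12.5))
a=snap('top');b=snap('scene')
# draw projected TCP points
ims=[]
for c,(x0,y0) in((a,(200,100)),(b,(260,180))):
    im=cv2.resize(c['color'][y0:y0+110,x0:x0+100,::-1],None,fx=4,fy=4,interpolation=cv2.INTER_CUBIC); ims.append(im)
cv2.imwrite('pics/hover1.png',np.hstack(ims))
```

```text
t 1.35 TCP [649.4 262.9 207.6] yaw 12.2 tilt 0.24 open 1.000 gf 0.0 F [ 0.5  0.3 -0.6] q [ 0.22  0.47  1.28 -0.    1.39  0.  ]
(645, 265, 160, 12.5) xyz [ 3.  -4.  47.6] rot [ 0.004  0.001 -0.005]
(645, 265, 102, 12.5) xyz [  3.1  -4.3 105.6] rot [ 0.004  0.001 -0.005]
```

View pics/hover1.png

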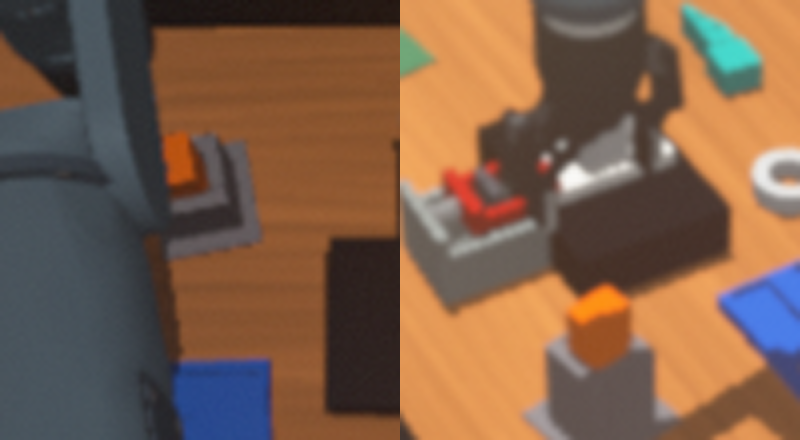

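The view shows the prop in its holder at crop (600,330) and the gripper hovering up-image of it, with the fingers near (550,190) and (650,165). I'll check this numerically.

Run:
```python
from plan import *
from h import *
p,r,o=pose(); R_=r.as_matrix()
c=load('scene'); print('TCP px',project(c,p/1000).round(1), 'fingertips', project(c,[(p+R_@np.array([0,s,10]))/1000 for s in(-50,50)]).round(1))
X=cloud(c)*1000; D=(X-p)@R_   # tool coordinates
m=(abs(D[...,2])<40)&(np.abs(D[...,:2]).max(-1)<75)
print(m.sum())
for lo in range(-40,25,8):
    k=m&(D[...,2]>=lo)&(D[...,2]<lo+8)
    for s in(-1,1):
        kk=k&(np.sign(D[...,1])==s); q=D[kk]
        if len(q): print(lo,s,len(q),'x %.0f..%.0f y %.0f..%.0f'%(q[:,0].min(),q[:,0].max(),q[:,1].min(),q[:,1].max()))
```

```text
TCP px [[309.9 231.8]] fingertips [[323.1 226.6]
 [296.4 242.5]]
87
-40 -1 14 x -8..13 y -48..-34
-40 1 21 x -9..13 y 48..63
-32 -1 14 x -6..11 y -44..-37
-32 1 15 x -10..12 y 51..63
-24 -1 13 x -9..12 y -43..-36
-24 1 7 x 2..11 y 47..53
-16 -1 2 x -9..-7 y -41..-39
-16 1 1 x 2..2 y 52..52
```

>>> play_rows(xyz=[[3,0,20],[5,0,40],[5,0,60],[5,0,70],[5,0,75],[5,0,75],[5,0,75],[5,0,75],[5,0,75],[5,0,75]], rot=[[0,0,0],[0,0,0],[0,0,0],[0,0,0],[0,0,0],[0,0,0],[0,0,0],[0,0,0],[0,0,0],[0,0,0]], grip=[1,1,1,1,1,1,1,1,1,1])

```text
time_s: 2.7
eef_pos: [0.6447, 0.2703, 0.1318]
eef_rot: [0.0, 0.626, 0.78, 0.0]
wrist_force: [-1.3, -0.2, -0.4]
opening: 1.002
grasp_force: 0.0
```

Run:
```python
from plan import *
from h import *
plan((645,265,102,12.5))
p,r,o=pose(); R_=r.as_matrix()
a=snap('top'); c=snap('scene')
ims=[]
for c,n,(x0,y0) in((a,'top',(200,100)),(c,'scene',(270,210))):
    im=cv2.resize(c['color'][y0:y0+75,x0:x0+75,::-1],None,fx=5.3,fy=5.3,interpolation=cv2.INTER_CUBIC)
    ims.append(im)
    X=cloud(c)*1000; D=(X-p)@R_
    hsv=cv2.cvtColor(c['color'],cv2.COLOR_RGB2HSV).astype(int)
    org=(hsv[...,0]<16)&(hsv[...,1]>150)&(hsv[...,2]>80)&(X[...,2]>90)&(abs(D[...,:2]).max(-1)<60)
    q=D[org]; print(n,'orange in tool: x %.0f..%.0f y %.0f..%.0f z %.0f..%.0f n%d'%(*np.percentile(q[:,0],[2,98]),*np.percentile(q[:,1],[2,98]),*np.percentile(q[:,2],[2,98]),len(q)))
    m=~org&(abs(D[...,2]+10)<25)&(np.abs(D[...,:2]).max(-1)<75)
    for lo in range(-35,20,8):
      for s in(-1,1):
        q=D[m&(D[...,2]>=lo)&(D[...,2]<lo+8)&(np.sign(D[...,1])==s)]
        if len(q): print(lo,s,len(q),'x %.0f..%.0f y %.0f..%.0f'%(q[:,0].min(),q[:,0].max(),q[:,1].min(),q[:,1].max()))
cv2.imwrite('pics/hover2.png',np.hstack(ims))
```

```text
t 2.70 TCP [644.7 270.3 131.8] yaw 12.5 tilt 0.01 open 1.002 gf 0.0 F [-1.3 -0.2 -0.4] q [ 0.23  0.53  1.34 -0.    1.27  0.01]
(645, 265, 102, 12.5) xyz [-5.2 -0.8 29.8] rot [ 0.  0. -0.]
top orange in tool: x -19..-6 y -21..20 z 11..40 n82
-27 -1 1 x -11..-11 y -49..-49
scene orange in tool: x -16..15 y -12..40 z -120..40 n193
-35 -1 17 x -12..16 y -52..-35
-35 1 17 x -4..13 y 46..61
-27 -1 15 x -11..13 y -53..-37
-27 1 10 x -3..14 y 49..59
-19 -1 3 x -13..8 y -42..-39
-19 1 1 x 11..11 y 51..51
13 -1 1 x -7..-7 y -5..-5
```

View pics/hover2.png

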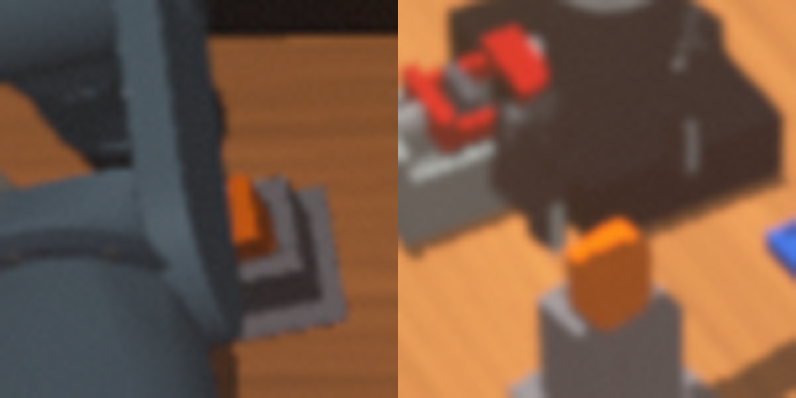

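>>> play_rows(xyz=[[-3,1,10],[-3,1,20],[-3,1,29],[-3,1,29],[-3,1,29],[-3,1,29],[-3,1,29],[-3,1,29],[-3,1,29],[-3,1,29]], rot=[[0,0,0],[0,0,0],[0,0,0],[0,0,0],[0,0,0],[0,0,0],[0,0,0],[0,0,0],[0,0,0],[0,0,0]], grip=[1,1,1,0.8,0.7,0.6,0.56,0.56,0.56,0.56])

```text
time_s: 4.05
eef_pos: [0.6462, 0.2675, 0.1026]
eef_rot: [-0.0, 0.626, 0.78, -0.0]
wrist_force: [-0.0, -0.3, -0.4]
opening: 0.561
grasp_force: 0.0
```

Run:
```python
from plan import *
plan()
```

```text
t 4.05 TCP [646.2 267.5 102.6] yaw 12.5 tilt 0.00 open 0.561 gf 0.0 F [-0.  -0.3 -0.4] q [0.22 0.57 1.35 0.   1.22 0.01]
```

>>> play_rows(xyz=[[0,0,0],[0,0,0],[0,0,0],[0,0,0],[0,0,0],[0,0,0],[0,0,0],[0,0,0],[0,0,0],[0,0,0]], rot=[[0,0,0],[0,0,0],[0,0,0],[0,0,0],[0,0,0],[0,0,0],[0,0,0],[0,0,0],[0,0,0],[0,0,0]], grip=[0.52,0.5,0.48,0.46,0.44,0.4,0.35,0.3,0.3,0.3])

```text
time_s: 5.3
eef_pos: [0.6465, 0.2676, 0.1031]
eef_rot: [0.0, 0.626, 0.78, 0.0]
wrist_force: [-0.6, -1.0, 6.2]
opening: 0.447
grasp_force: 60.5
```

Run:
```python
from plan import *
plan()
```

```text
t 5.30 TCP [646.5 267.6 103.1] yaw 12.5 tilt 0.04 open 0.447 gf 60.5 F [-0.6 -1.   6.2] q [ 0.22  0.57  1.35 -0.    1.22  0.01]
```

>>> play_rows(xyz=[[0,0,-10],[0,0,-25],[0,0,-45],[0,0,-70],[0,0,-95],[0,0,-120],[0,0,-130],[0,0,-130],[0,0,-130],[0,0,-130]], rot=[[0,0,0],[0,0,0],[0,0,0],[0,0,0],[0,0,0],[0,0,0],[0,0,0],[0,0,0],[0,0,0],[0,0,0]], grip=[0.3,0.3,0.3,0.3,0.3,0.3,0.3,0.3,0.3,0.3])

```text
time_s: 6.55
eef_pos: [0.6455, 0.2674, 0.2311]
eef_rot: [-0.001, 0.626, 0.78, -0.001]
wrist_force: [-0.4, -0.0, -0.8]
opening: 0.442
grasp_force: 61.1
```

Run:
```python
from plan import *
from h import *
plan((654,51.5,233,0),(654,51.5,233,180))
c=snap('scene'); u,v=project(c,pose()[0]/1000-[0,0,.05])[0].astype(int); x0,y0=max(u-45,0),max(v-40,0)
cv2.imwrite('pics/lift1.png',cv2.resize(c['color'][y0:y0+90,x0:x0+90,::-1],None,fx=6,fy=6,interpolation=cv2.INTER_CUBIC))
```

```text
t 6.55 TCP [645.5 267.4 231.1] yaw 12.5 tilt 0.14 open 0.442 gf 61.1 F [-0.4 -0.  -0.8] q [ 0.22  0.45  1.25 -0.    1.44  0.01]
(654, 51.5, 233, 0) xyz [-212.6  -38.4   -1.8] rot [-0.002  0.     0.218]
(654, 51.5, 233, 180) xyz [-212.6  -38.4   -1.8] rot [-0.    -0.004 -2.924]
```

View pics/lift1.png

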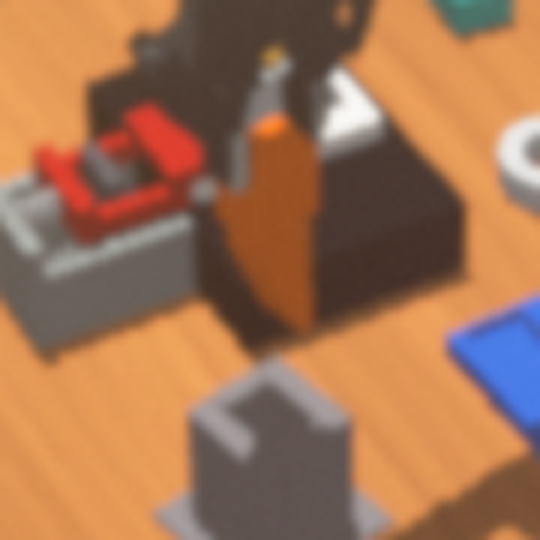

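Lifted: the blade's slope faces left in the image, toward dock +x, and the flat back is at right (315,260). So yaw 0 is the right way round.

>>> play_rows(xyz=[[-30,-5,-5],[-70,-12,-5],[-110,-19,-5],[-150,-26,-5],[-185,-32,-5],[-205,-35,-5],[-212.5,-36.5,0],[-212.5,-36.5,20],[-212.5,-36.5,35],[-212.5,-36.5,35]], rot=[[0,0,0.05],[0,0,0.1],[0,0,0.15],[0,0,0.2],[0,0,0.218],[0,0,0.218],[0,0,0.218],[0,0,0.218],[0,0,0.218],[0,0,0.218]], grip=[0.3,0.3,0.3,0.3,0.3,0.3,0.3,0.3,0.3,0.3])

```text
time_s: 7.85
eef_pos: [0.6549, 0.0534, 0.1946]
eef_rot: [-0.002, 0.707, 0.708, -0.002]
wrist_force: [-0.3, 0.7, -0.0]
opening: 0.446
grasp_force: 61.1
```

Run:
```python
from plan import *
from h import *
plan((656,52,180,0))
c=snap('scene'); a=snap('top'); ims=[]
for c,s in((c,60),(a,60)):
    u,v=project(c,np.array([.655,.052,.08]))[0].astype(int); x0,y0=u-28,v-32
    ims.append(cv2.resize(c['color'][y0:y0+56,x0:x0+56,::-1],None,fx=7,fy=7,interpolation=cv2.INTER_CUBIC))
cv2.imwrite('pics/slot1.png',np.hstack(ims))
```

```text
t 7.85 TCP [654.9  53.4 194.6] yaw 0.1 tilt 0.29 open 0.446 gf 61.1 F [-0.3  0.7 -0. ] q [-0.1   0.39  1.41  0.    1.35 -0.1 ]
(656, 52, 180, 0) xyz [-1.5  1.2 14.5] rot [-0.005 -0.001  0.001]
```

View pics/slot1.png

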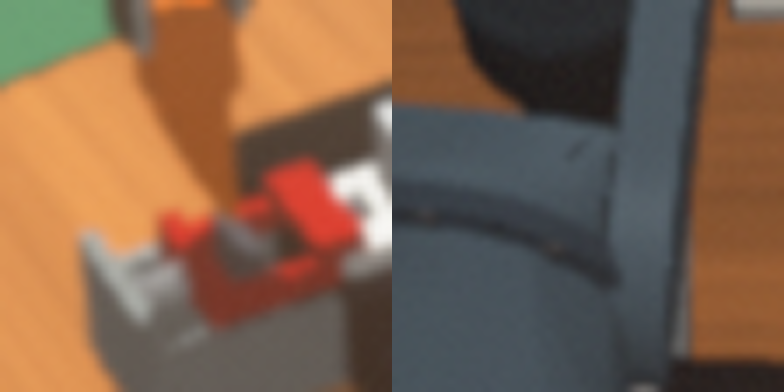

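The tip hangs at crop (225,205), just over the gap between the post (245,245) and the rear bar (180,230), so I'll descend slowly.

>>> play_rows(xyz=[[0,1,4],[0,1,8],[0,1,12],[0,1,16],[0,1,20],[0,1,23],[0,1,26],[0,1,29],[0,1,32],[0,1,32]], rot=[[-0.005,0,0],[-0.005,0,0],[-0.005,0,0],[-0.005,0,0],[-0.005,0,0],[-0.005,0,0],[-0.005,0,0],[-0.005,0,0],[-0.005,0,0],[-0.005,0,0]], grip=[0.3,0.3,0.3,0.3,0.3,0.3,0.3,0.3,0.3,0.3])

```text
time_s: 9.2
eef_pos: [0.6569, 0.0522, 0.1652]
eef_rot: [0.001, 0.707, 0.707, 0.001]
wrist_force: [-2.7, -0.0, -0.5]
opening: 0.447
grasp_force: 61.1
```

Run:
```python
from plan import *
plan((656,53.4,103,0))
```

```text
t 9.20 TCP [656.9  52.2 165.2] yaw 0.0 tilt 0.19 open 0.447 gf 61.1 F [-2.7 -0.  -0.5] q [-0.1   0.42  1.44  0.    1.29 -0.1 ]
(656, 53.4, 103, 0) xyz [ 1.2 -1.1 62.2] rot [ 0.003 -0.     0.   ]
```

>>> play_rows(xyz=[[0,-1,4],[0,-1,8],[0,-1,12],[0,-1,16],[0,-1,20],[0,-1,24],[0,-1,28],[0,-1,32],[0,-1,36],[0,-1,36]], rot=[[0,0,0],[0,0,0],[0,0,0],[0,0,0],[0,0,0],[0,0,0],[0,0,0],[0,0,0],[0,0,0],[0,0,0]], grip=[0.3,0.3,0.3,0.3,0.3,0.3,0.3,0.3,0.3,0.3])

```text
time_s: 10.45
eef_pos: [0.6558, 0.0522, 0.1289]
eef_rot: [0.001, 0.707, 0.707, 0.001]
wrist_force: [-6.7, -1.3, 3.4]
opening: 0.448
grasp_force: 61.7
```

Run:
```python
from plan import *
plan((656,53.4,103,0))
```

```text
t 10.45 TCP [655.8  52.2 128.9] yaw 0.0 tilt 0.16 open 0.448 gf 61.7 F [-6.7 -1.3  3.4] q [-0.1   0.45  1.47  0.    1.22 -0.1 ]
(656, 53.4, 103, 0) xyz [ 1.2  0.1 25.9] rot [ 0.003 -0.     0.   ]
```

>>> play_rows(xyz=[[0,-0.5,4],[0,-0.5,8],[0,-1,12],[0,-1,16],[0,-1,19],[0,-1,22],[0,-1,24],[0,-1,26],[0,-1,27],[0,-1,27]], rot=[[0,0,0],[0,0,0],[0,0,0],[0,0,0],[0,0,0],[0,0,0],[0,0,0],[0,0,0],[0,0,0],[0,0,0]], grip=[0.3,0.3,0.3,0.3,0.3,0.3,0.3,0.3,0.3,0.3])

```text
time_s: 11.7
eef_pos: [0.6548, 0.0523, 0.103]
eef_rot: [0.001, 0.707, 0.707, 0.001]
wrist_force: [-10.3, -0.1, 10.9]
opening: 0.446
grasp_force: 62.6
```

Run:
```python
from plan import *
plan((656,53.4,103,0))
```

```text
t 11.70 TCP [654.8  52.3 103. ] yaw 0.0 tilt 0.14 open 0.446 gf 62.6 F [-10.3  -0.1  10.9] q [-0.1   0.48  1.48  0.    1.18 -0.1 ]
(656, 53.4, 103, 0) xyz [1.1 1.2 0. ] rot [ 0.002 -0.     0.   ]
```

>>> play_rows(xyz=[[0,0,0.5],[0,0,0.5],[0,0,0],[0,0,0],[0,0,-20],[0,0,-50],[0,0,-80],[0,0,-100],[0,0,-100],[0,0,-100]], rot=[[0,0,0],[0,0,0],[0,0,0],[0,0,0],[0,0,0],[0,0,0],[0,0,0],[0,0,0],[0,0,0],[0,0,0]], grip=[0.6,0.75,0.75,0.75,0.75,0.75,0.75,0.75,0.75,0.75])

```text
time_s: 12.95
eef_pos: [0.6547, 0.0522, 0.2015]
eef_rot: [0.001, 0.707, 0.707, 0.001]
wrist_force: [-0.5, -0.3, -0.2]
opening: 0.751
grasp_force: 0.0
```

Run:
```python
from plan import *
from face import *
plan((534,53.5,200,90))
c=snap('scene'); allf(c)
```

```text
t 12.95 TCP [654.7  52.2 201.5] yaw -0.0 tilt 0.19 open 0.751 gf 0.0 F [-0.5 -0.3 -0.2] q [-0.1   0.38  1.41  0.    1.35 -0.1 ]
(534, 53.5, 200, 90) xyz [   1.3 -120.7    1.1] rot [ 0.003  0.003 -1.571]
prop none
holder     mean(653.6,272.6) rect(654.0,272.6) 61x61 ang -77.9 n195
nose       mean(616.3,60.5) rect(617.1,60.0) 61x18 ang 86.0 n57
bar        mean(681.6,64.2) rect(680.5,62.1) 48x7 ang 87.9 n13
block      mean(544.1,64.6) rect(543.4,63.4) 47x36 ang 2.7 n64
guide      mean(684.7,61.9) rect(675.8,58.1) 83x59 ang 89.9 n97
masterpl   mean(545.4,66.5) rect(542.3,61.7) 119x59 ang -0.6 n221
granite    mean(549.7,84.0) rect(567.4,61.2) 201x195 ang 89.7 n706
rib        mean(455.0,308.4) rect(456.3,309.3) 50x21 ang -4.8 n58
nest       mean(461.9,345.9) rect(455.3,328.3) 156x115 ang -88.5 n787
mat        mean(656.3,-230.2) rect(648.7,-231.1) 128x76 ang 8.5 n368
partA      mean(555.3,-370.4) rect(554.6,-369.3) 17x14 ang -30.0 n11
partB      mean(408.2,-208.2) rect(408.6,-205.4) 62x27 ang -30.0 n52
ring       mean(390.3,120.4) rect(389.3,119.7) 62x62 ang -89.6 n98
```

>>> play_rows(xyz=[[0,-12,0],[0,-25,0],[0,-40,0],[1,-55,0],[1,-70,0],[1,-85,0],[1,-100,0],[1.5,-112,0],[1.5,-119.5,0],[1.5,-119.5,0]], rot=[[0,0,0.18],[0,0,0.36],[0,0,0.54],[0,0,0.72],[0,0,0.9],[0,0,1.08],[0,0,1.26],[0,0,1.44],[0,0,1.571],[0,0,1.571]], grip=[0.75,0.75,0.8,0.9,0.9,0.9,0.9,0.9,0.9,0.9])

```text
time_s: 14.25
eef_pos: [0.5349, 0.0538, 0.2008]
eef_rot: [-0.0, 1.0, 0.001, 0.001]
wrist_force: [0.2, -1.0, -0.6]
opening: 0.899
grasp_force: 0.0
```

Run:
```python
from plan import *
from face import *
plan((535,54,92,-90))
c=snap('scene'); H,S,V=hsv(c); X=cloud(c)*1000; p,r,o=pose()
m=(abs(X-p).max(-1)<75)&(X[...,2]>170); D=(X-p)@r.as_matrix()
for lo in range(-60,20,10):
  for s in(-1,1):
    q=D[m&(D[...,2]>=lo)&(D[...,2]<lo+10)&(np.sign(D[...,1])==s)]
    if len(q): print(lo,s,len(q),'x %.0f..%.0f y %.0f..%.0f'%(q[:,0].min(),q[:,0].max(),q[:,1].min(),q[:,1].max()))
```

```text
t 14.25 TCP [534.9  53.8 200.8] yaw -89.9 tilt 0.16 open 0.899 gf 0.0 F [ 0.2 -1.  -0.6] q [-0.12  0.12  1.73  0.    1.29  1.45]
(535, 54, 92, -90) xyz [ -0.2  -0.2 108.8] rot [-0.    -0.003  0.001]
-60 -1 12 x -7..18 y -69..-48
-60 1 19 x 1..16 y 31..66
-50 -1 14 x -1..15 y -56..-41
-50 1 16 x -6..13 y 33..46
-40 -1 18 x -3..16 y -56..-39
-40 1 19 x -9..14 y 33..45
-30 -1 17 x -1..14 y -57..-41
-30 1 20 x -9..13 y 32..41
-20 -1 10 x -5..15 y -52..-43
-20 1 13 x -6..12 y 34..43
```

>>> play_rows(xyz=[[0,0,25],[0,0,50],[0,0,75],[0,0,95],[0,0,108],[0,0,108],[0,0,108],[0,0,108],[0,0,108],[0,0,108]], rot=[[0,0,0],[0,0,0],[0,0,0],[0,0,0],[0,0,0],[0,0,0],[0,0,0],[0,0,0],[0,0,0],[0,0,0]], grip=[0.9,0.9,0.9,0.9,0.9,0.7,0.6,0.5,0.44,0.44])

```text
time_s: 15.55
eef_pos: [0.5366, 0.0537, 0.0943]
eef_rot: [0.0, 1.0, -0.0, 0.003]
wrist_force: [0.4, 0.4, -0.0]
opening: 0.438
grasp_force: 0.0
```

Run:
```python
from plan import *
plan((535,54,92,-90))
```

```text
t 15.55 TCP [536.6  53.7  94.3] yaw -90.0 tilt 0.32 open 0.438 gf 0.0 F [ 0.4  0.4 -0. ] q [-0.12  0.26  1.81  0.    1.07  1.45]
(535, 54, 92, -90) xyz [-1.6 -0.3  2.3] rot [ 0.    -0.006 -0.   ]
```

>>> play_rows(xyz=[[0,0,0],[0,0,0],[0,0,0],[0,0,0],[0,0,0],[0,0,0],[0,0,0],[0,0,0],[0,0,0],[0,0,0]], rot=[[0,0,0],[0,0,0],[0,0,0],[0,0,0],[0,0,0],[0,0,0],[0,0,0],[0,0,0],[0,0,0],[0,0,0]], grip=[0.42,0.4,0.38,0.36,0.34,0.3,0.25,0.2,0.2,0.2])

```text
time_s: 16.8
eef_pos: [0.5365, 0.054, 0.0943]
eef_rot: [-0.0, 1.0, -0.0, 0.003]
wrist_force: [-1.9, 3.9, 5.0]
opening: 0.329
grasp_force: 59.6
```

Run:
```python
from plan import *
plan((535,54,162,-90),(639.9+2,-240.5,162,-81.8))
```

```text
t 16.80 TCP [536.5  54.   94.3] yaw -90.0 tilt 0.29 open 0.329 gf 59.6 F [-1.9  3.9  5. ] q [-0.12  0.26  1.81  0.    1.07  1.45]
(535, 54, 162, -90) xyz [ -1.1  -0.1 -67.7] rot [-0.    -0.005 -0.   ]
(641.9, -240.5, 162, -81.8) xyz [105.8 294.4 -67.3] rot [-0.    -0.005 -0.143]
```

>>> play_rows(xyz=[[0,0,-5],[0,0,-10],[0,0,-18],[0,0,-28],[0,0,-40],[0,0,-55],[0,0,-70],[0,0,-80],[0,0,-80],[0,0,-80]], rot=[[0,0,0],[0,0,0],[0,0,0],[0,0,0],[0,0,0],[0,0,0],[0,0,0],[0,0,0],[0,0,0],[0,0,0]], grip=[0.2,0.2,0.2,0.2,0.2,0.2,0.2,0.2,0.2,0.2])

```text
time_s: 18.05
eef_pos: [0.5356, 0.0537, 0.1735]
eef_rot: [-0.0, 1.0, -0.0, 0.002]
wrist_force: [-0.2, 0.1, -6.2]
opening: 0.333
grasp_force: 60.1
```

Run:
```python
from plan import *
from face import *
plan((641,-240.5,175,-81.8))
a=snap('top');c=snap('scene')
for i in(a,c): allf(i)
```

```text
t 18.05 TCP [535.6  53.7 173.5] yaw -90.0 tilt 0.23 open 0.333 gf 60.1 F [-0.2  0.1 -6.2] q [-0.12  0.15  1.75  0.    1.23  1.45]
(641, -240.5, 175, -81.8) xyz [105.5 294.2  -1.1] rot [ 0.    -0.004 -0.143]
prop none
holder     mean(645.2,265.0) rect(644.9,265.2) 62x61 ang 11.4 n246
nose none
bar none
block none
guide none
masterpl none
granite    mean(526.4,26.3) rect(529.5,52.0) 200x136 ang 89.9 n996
rib        mean(445.0,299.6) rect(446.1,299.0) 48x16 ang 2.1 n78
nest       mean(445.9,322.5) rect(446.8,319.8) 149x112 ang -88.4 n1214
mat        mean(639.6,-241.9) rect(640.7,-241.8) 136x79 ang 8.2 n914
partA      mean(526.7,-371.4) rect(525.9,-370.3) 65x25 ang -18.1 n131
partB      mean(396.2,-217.6) rect(396.5,-218.0) 65x25 ang -23.7 n152
ring none
prop none
holder     mean(653.8,272.6) rect(654.5,273.0) 63x62 ang -78.6 n198
nose       mean(615.3,62.6) rect(615.4,61.5) 65x23 ang 89.7 n72
bar        mean(680.7,69.3) rect(681.9,65.9) 55x10 ang -83.3 n24
block none
guide      mean(683.2,63.9) rect(675.2,61.8) 77x62 ang 88.6 n92
masterpl   mean(537.1,61.9) rect(540.7,62.3) 83x11 ang -1.9 n9
granite    mean(545.6,79.5) rect(567.9,62.0) 203x197 ang 89.4 n895
rib        mean(457.5,308.6) rect(457.6,309.6) 52x17 ang 4.7 n58
nest       mean(462.5,339.7) rect(457.1,309.7) 194x113 ang -88.0 n840
mat        mean(648.1,-230.7) rect(647.1,-231.3) 132x76 ang 8.5 n407
partA      mean(535.5,-359.4) rect(535.9,-358.4) 61x31 ang -13.0 n47
partB none
ring       mean(389.7,120.0) rect(386.8,117.3) 62x59 ang -29.9 n94
```

>>> play_rows(xyz=[[5,30,-3],[15,65,-3],[30,105,-3],[47,145,-3],[64,185,-3],[80,222,-3],[93,255,-3],[101,280,-3],[106,294,-3],[106,294,-3]], rot=[[0,0,0],[0,0,0],[0,0,-0.03],[0,0,-0.06],[0,0,-0.09],[0,0,-0.12],[0,0,-0.143],[0,0,-0.143],[0,0,-0.143],[0,0,-0.143]], grip=[0.2,0.2,0.2,0.2,0.2,0.2,0.2,0.2,0.2,0.2])

```text
time_s: 19.4
eef_pos: [0.6417, -0.2408, 0.1767]
eef_rot: [-0.0, 0.997, 0.071, 0.002]
wrist_force: [0.1, 0.5, -5.5]
opening: 0.328
grasp_force: 60.5
```

Run:
```python
from plan import *
plan((641.5,-240.5,51,-81.8))
```

```text
t 19.40 TCP [ 641.7 -240.8  176.7] yaw -81.9 tilt 0.23 open 0.328 gf 60.5 F [ 0.1  0.5 -5.5] q [-0.53  0.46  1.35  0.    1.33  0.9 ]
(641.5, -240.5, 51, -81.8) xyz [ -0.7  -0.3 125.7] rot [-0.    -0.004 -0.001]
```

>>> play_rows(xyz=[[0,0,20],[0,0,45],[0,0,70],[0,0,92],[0,0,108],[0,0,117],[0,0,122],[0,0,125],[0,0,127],[0,0,127]], rot=[[0,0,0],[0,0,0],[0,0,0],[0,0,0],[0,0,0],[0,0,0],[0,0,0],[0,0,0],[0,0,0],[0,0,0]], grip=[0.2,0.2,0.2,0.2,0.2,0.2,0.2,0.2,0.2,0.2])

```text
time_s: 20.65
eef_pos: [0.6427, -0.2405, 0.0508]
eef_rot: [0.0, 0.997, 0.071, 0.003]
wrist_force: [0.3, 0.2, -6.1]
opening: 0.33
grasp_force: 60.4
```

Run:
```python
from plan import *
plan((641.5,-240.5,48,-81.8))
```

```text
t 20.65 TCP [ 642.7 -240.5   50.8] yaw -81.8 tilt 0.31 open 0.330 gf 60.4 F [ 0.3  0.2 -6.1] q [-0.53  0.6   1.42  0.    1.12  0.9 ]
(641.5, -240.5, 48, -81.8) xyz [-1.2 -0.2  2.8] rot [ 0.001 -0.005 -0.   ]
```

>>> play_rows(xyz=[[0,0,1.5],[0,0,2.5],[0,0,2.5],[0,0,2.5],[0,0,2.5],[0,0,2.5],[0,0,-20],[0,0,-60],[0,0,-110],[0,0,-130]], rot=[[0,0,0],[0,0,0],[0,0,0],[0,0,0],[0,0,0],[0,0,0],[0,0,0],[0,0,0],[0,0,0],[0,0,0]], grip=[0.2,0.2,0.25,0.4,0.6,0.6,0.6,0.6,0.6,0.6])

```text
time_s: 21.9
eef_pos: [0.644, -0.2415, 0.1866]
eef_rot: [0.002, 0.997, 0.071, 0.006]
wrist_force: [0.3, -0.4, 0.8]
opening: 0.603
grasp_force: 0.0
```

Run:
```python
from plan import *
from face import *
plan((447.5,300.5,200,-88.4))
a=snap('top','top2.png')
allf(a); H,S,V=hsv(a); face(a,S<100,.064,.006,(.64,-.24),.05,'master@mat'); face(a,(S<100)&(V>110),.018,.006,(.64,-.24),.09,'master plate'); face(a,(H<14)&(S>180)&(V>100),.118,.008,(.655,.053),.06,'prop in slot')
```

```text
t 21.90 TCP [ 644.  -241.5  186.6] yaw -81.8 tilt 0.72 open 0.603 gf 0.0 F [ 0.3 -0.4  0.8] q [-0.53  0.45  1.34  0.    1.33  0.9 ]
(447.5, 300.5, 200, -88.4) xyz [-117.1 -564.3  -17.9] rot [ 0.005 -0.011  0.115]
prop none
holder     mean(645.5,265.3) rect(645.5,265.2) 61x61 ang -78.7 n245
nose       mean(608.4,51.2) rect(608.4,50.8) 57x23 ang 89.9 n148
bar        mean(669.8,45.7) rect(661.2,51.2) 57x30 ang 89.8 n29
block none
guide      mean(682.9,52.1) rect(671.5,51.7) 83x53 ang 89.8 n129
masterpl none
granite    mean(535.0,52.9) rect(562.9,51.9) 203x200 ang -0.0 n2538
rib        mean(446.2,300.1) rect(446.2,299.0) 48x16 ang 2.1 n71
nest       mean(456.1,302.7) rect(448.4,299.5) 189x111 ang -87.4 n1281
mat none
partA      mean(526.1,-371.4) rect(525.4,-370.1) 66x25 ang -18.1 n132
partB none
ring       mean(378.5,110.8) rect(379.2,111.3) 61x61 ang -89.9 n205
master@mat none
master plate none
prop in slot mean(649.7,50.7) rect(649.6,50.8) 38x28 ang 0.3 n127
```

View pics/top2.png

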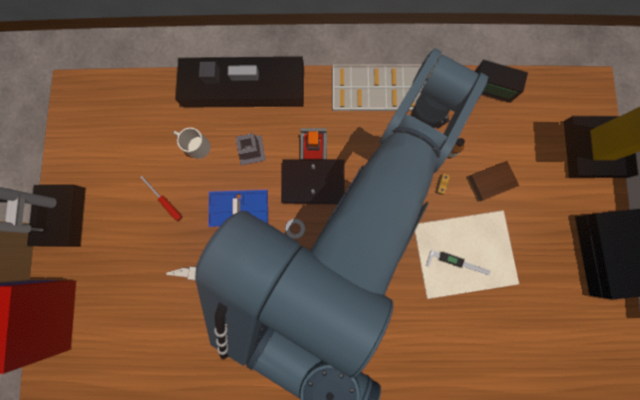

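The view shows the master gone from the dock, the bare pegs at (313,168) and (313,191), the prop standing in the slot at (313,140), and the arm over the mat. Now for pegs versus nest holes.

Run:
```python
from face import *
a=load('top')
g=cv2.cvtColor(a['color'],cv2.COLOR_RGB2GRAY).astype(float)
def cen(w,x0,x1,y0,y1):
    v,u=np.mgrid[y0:y1,x0:x1]; return np.array([(w*u).sum(),(w*v).sum()])/w.sum()
for (u,v) in((313,167),(313,191)):
    w=g[v-6:v+7,u-6:u+7]; w=np.clip(w-np.median(w)-15,0,None); c=cen(w,u-6,u+7,v-6,v+7); print('peg px',c.round(2),onplane(a,c,.076)[0].round(4)*1000, (w>0).sum())
im=cv2.imread('pics/top0.png')[:,:,::-1].copy(); h=cv2.cvtColor(im,cv2.COLOR_RGB2HSV).astype(int)
blue=(h[...,0]>100)&(h[...,0]<130)&(h[...,1]>100)
print('\n'.join(''.join('B' if blue[v,u] else ('w' if h[v,u,1]<80 else '.') for u in range(204,274)) for v in range(186,230)))
n,l,st,ce=cv2.connectedComponentsWithStats(((~blue)&(h[...,1]>80))[186:230,204:274].astype(np.uint8))
for i in range(1,n):
    if 3<st[i,4]<80:
        c=ce[i]+[204,186]; print('hole',c.round(2),st[i,4],onplane(a,c,.012)[0].round(4)*1000)
cs,_=cv2.findContours(blue.astype(np.uint8),cv2.RETR_EXTERNAL,cv2.CHAIN_APPROX_NONE); k=max(cs,key=cv2.contourArea)
r=cv2.minAreaRect((onplane(a,k[:,0,:].astype(float),.014)[:,:2]*1000).astype(np.float32)); print('nest outline at z14',r)
```

```text
peg px [312.82 165.85] [572.2  51.1  76. ] 21
peg px [312.49 190.78] [492.8  51.6  76. ] 19
......................................................................
......................................................................
......................................................................
............................................................w.........
..................................wwwwwwwwwwwwwww........BBBBBBw......
.....wwwwwwwwwwwww.......BBBBBBBBBBBBBBBBBBBBBBBBBBBBBBBBBBBBBB.......
....w.BBBBBBBBBBBBBBBBBBBBBBBBBBBBBBBBBBBBBBBBBBBBBBBBBBBBBBBBB.......
....wBBBBBBBBBBBBBBBBBBBBBBBBBBBBBBBBBBBBBBBBBBBBBBBBBBBBBBBBBB.......
....w.BBBBBBBBBBBBBBBBBBBBBBBBBB....wBBBBBBBBBBBBBBBBBBBBBBBBBB.......
....w.BBBBBBBBBBBBBBBBBBBBBBBBBBw...wBBBBBBBBBBBBBBBBBBBBBBBBBB.......
....w.BBBBBBBBBBBBBBBBBBBBBBBBBBw...wBBBBBBBBBBBBBBBBBBBBBBBBBB.......
....w.BBBBBBBBBBBBBBBBBBBBBBBBB.w...wBBBBBBBBBBBBBBBBBBBBBBBBBBw......
....w.BBBBBBBBBBBBBBBBBBBBBBBwwwwwwwwBBBBBBBBBBBBBBBBBBBBBBBBBB.......
....wBBBBBBBBBBBBBBBBBBBBBBBwwwwwwwBBBBBBBBBBBBBBBBBBBBBBBBBBBB.......
....wBBBBBBBBB
[... 1665 characters left out ...]
BBBBBBBBBBBBBBBBBB......
.....BBBBBBBBBBBBBBBBBBBBBBBBBBBBBBBBBBBBBBBBBBBBBBBBBBBBBBBBBB.......
.....BBBBBBBBBBBBBBBBBBBBBBBBBBBBBBBBBBB......wwwwwwwwwwwwwwwww.......
....w.......wwwwwwwwwwwwwwwwwwwwww....................................
......................................................................
......................................................................
......................................................................
hole [209. 196.] 5 [486.5 396.4  12. ]
hole [237.92 195.5 ] 12 [488.1 300.3  12. ]
hole [237.64 220.  ] 11 [407.2 298.4  12. ]
nest outline at z14 ((446.9884033203125, 298.7518615722656), (113.55714416503906, 191.83457946777344), 1.7529758214950562)
```

>>> play_rows(xyz=[[-6,-28,-13],[-17,-85,-13],[-29,-142,-13],[-41,-200,-13],[-53,-258,-13],[-65,-316,-13],[-77,-375,-13],[-88,-430,-13],[-100,-488,-13],[-110,-540,-13]], rot=[[0.005,-0.011,0],[0.005,-0.011,0.02],[0.005,-0.011,0.04],[0.005,-0.011,0.06],[0.005,-0.011,0.08],[0.005,-0.011,0.1],[0.005,-0.011,0.115],[0.005,-0.011,0.115],[0.005,-0.011,0.115],[0.005,-0.011,0.115]], grip=[0.7,0.7,0.7,0.7,0.7,0.7,0.7,0.7,0.7,0.7])

```text
time_s: 23.2
eef_pos: [0.4545, 0.2801, 0.1918]
eef_rot: [-0.002, 1.0, 0.014, -0.004]
wrist_force: [1.2, -0.3, -0.2]
opening: 0.702
grasp_force: 0.0
```

Run:
```python
from plan import *
plan((448.7,301,120,-88.4),(448.7,301,42,-88.4))
```

```text
t 23.20 TCP [454.5 280.1 191.8] yaw -88.4 tilt 0.49 open 0.702 gf 0.0 F [ 1.2 -0.3 -0.2] q [0.33 0.13 1.74 0.01 1.28 1.87]
(448.7, 301, 120, -88.4) xyz [ -4.6 -20.7  71.9] rot [-0.004  0.008  0.   ]
(448.7, 301, 42, -88.4) xyz [ -4.  -20.4 149.9] rot [-0.004  0.008  0.   ]
```

>>> play_rows(xyz=[[-3,-12,20],[-4,-20,45],[-4,-20,70],[-4,-20,95],[-4,-20,108],[-4,-20,108],[-4,-20,108],[-4,-20,108],[-4,-20,108],[-4,-20,108]], rot=[[0,0,0],[0,0,0],[0,0,0],[0,0,0],[0,0,0],[0,0,0],[0,0,0],[0,0,0],[0,0,0],[0,0,0]], grip=[0.6,0.55,0.5,0.5,0.5,0.5,0.5,0.5,0.5,0.5])

```text
time_s: 24.45
eef_pos: [0.4511, 0.2989, 0.0851]
eef_rot: [-0.002, 1.0, 0.014, -0.003]
wrist_force: [0.0, -0.7, -0.3]
opening: 0.5
grasp_force: 0.0
```

Run:
```python
from plan import *
plan((448.7,301,42,-88.4))
```

```text
t 24.45 TCP [451.1 298.9  85.1] yaw -88.4 tilt 0.41 open 0.500 gf 0.0 F [ 0.  -0.7 -0.3] q [0.36 0.28 1.8  0.01 1.06 1.9 ]
(448.7, 301, 42, -88.4) xyz [-2.1 -2.  43.1] rot [-0.004  0.006 -0.   ]
```

>>> play_rows(xyz=[[-2,-2,10],[-2,-2,20],[-2,-2,30],[-2,-2,40],[-2,-2,43],[-2,-2,43],[-2,-2,43],[-2,-2,43],[-2,-2,43],[-2,-2,43]], rot=[[-0.004,0.006,0],[-0.004,0.006,0],[-0.004,0.006,0],[-0.004,0.006,0],[-0.004,0.006,0],[-0.004,0.006,0],[-0.004,0.006,0],[-0.004,0.006,0],[-0.004,0.006,0],[-0.004,0.006,0]], grip=[0.5,0.5,0.5,0.5,0.45,0.4,0.35,0.3,0.26,0.24])

```text
time_s: 25.7
eef_pos: [0.4486, 0.301, 0.0419]
eef_rot: [-0.0, 1.0, 0.014, -0.0]
wrist_force: [0.4, 0.3, -0.8]
opening: 0.237
grasp_force: 0.0
```

>>> play_rows(xyz=[[0,0,0],[0,0,0],[0,0,0],[0,0,0],[0,0,0],[0,0,0],[0,0,0],[0,0,0],[0,0,0],[0,0,0]], rot=[[0,0,0],[0,0,0],[0,0,0],[0,0,0],[0,0,0],[0,0,0],[0,0,0],[0,0,0],[0,0,0],[0,0,0]], grip=[0.22,0.2,0.18,0.16,0.14,0.1,0.05,0.05,0.05,0.05])

```text
time_s: 26.95
eef_pos: [0.4486, 0.3012, 0.042]
eef_rot: [-0.0, 1.0, 0.014, -0.0]
wrist_force: [-2.7, 2.4, 4.7]
opening: 0.138
grasp_force: 60.3
```

Run:
```python
from plan import *
from face import *
plan()
c=snap('top'); H,S,V=hsv(c); X=cloud(c)
m=(H>100)&(H<130)&(S>100)&(abs(X[...,2])<.03)&(np.hypot(X[...,0]-.45,X[...,1]-.3)<.14)
v,u=np.nonzero(m); P=onplane(c,np.c_[u,v],.014)[:,:2]*1000
print(cv2.minAreaRect(P.astype(np.float32)), P.min(0),P.max(0))
```

```text
t 26.95 TCP [448.6 301.2  42. ] yaw -88.4 tilt 0.03 open 0.138 gf 60.3 F [-2.7  2.4  4.7] q [0.37 0.35 1.82 0.   0.97 1.91]
((449.9759826660156, 297.3868103027344), (111.97661590576172, 191.41773986816406), 0.0910702496767044) [393.99448866 201.5890768 ] [506.08091786 393.05862147]
```

>>> play_rows(xyz=[[0,0,-5],[0,0,-20],[0,0,-50],[0,0,-85],[5,15,-110],[18,55,-115],[34,105,-115],[50,160,-115],[65,205,-115],[75,240,-115]], rot=[[0,0,0],[0,0,0],[0,0,0],[0,0,0],[0,0,0],[0,0,0.01],[0,0,0.02],[0,0,0.028],[0,0,0.028],[0,0,0.028]], grip=[0.05,0.05,0.05,0.05,0.05,0.05,0.05,0.05,0.05,0.05])

```text
time_s: 28.25
eef_pos: [0.5306, 0.0608, 0.1573]
eef_rot: [0.0, 1.0, -0.001, 0.0]
wrist_force: [-0.1, 0.2, -3.7]
opening: 0.141
grasp_force: 59.2
```

Run:
```python
from plan import *
plan((533.9,53.4,132,-90))
```

```text
t 28.25 TCP [530.6  60.8 157.3] yaw -90.1 tilt 0.02 open 0.141 gf 59.2 F [-0.1  0.2 -3.7] q [-0.11  0.16  1.77 -0.    1.2   1.46]
(533.9, 53.4, 132, -90) xyz [ 3.3  7.4 25.3] rot [ 0.    -0.    -0.002]
```

>>> play_rows(xyz=[[2,4,5],[3.3,7.4,12],[3.3,7.4,20],[3.3,7.4,26],[3.3,7.4,30],[3.3,7.4,33],[3.3,7.4,36],[3.3,7.4,39],[3.3,7.4,41],[3.3,7.4,41]], rot=[[0,0,-0.002],[0,0,-0.002],[0,0,-0.002],[0,0,-0.002],[0,0,-0.002],[0,0,-0.002],[0,0,-0.002],[0,0,-0.002],[0,0,-0.002],[0,0,-0.002]], grip=[0.05,0.05,0.05,0.05,0.05,0.05,0.05,0.05,0.05,0.05])

```text
time_s: 29.5
eef_pos: [0.5334, 0.0557, 0.1155]
eef_rot: [-0.0, 1.0, 0.001, -0.0]
wrist_force: [0.3, 0.3, -4.3]
opening: 0.143
grasp_force: 59.3
```

Run:
```python
from plan import *
plan((533.9,53.4,93,-90))
```

```text
t 29.50 TCP [533.4  55.7 115.5] yaw -89.9 tilt 0.03 open 0.143 gf 59.3 F [ 0.3  0.3 -4.3] q [-0.12  0.23  1.8   0.    1.12  1.45]
(533.9, 53.4, 93, -90) xyz [ 0.5  2.3 22.5] rot [-0.     0.001  0.002]
```

>>> play_rows(xyz=[[0.3,1.5,0],[0.5,2.3,2],[0.5,2.3,5],[0.5,2.3,8],[0.5,2.3,11],[0.5,2.3,14],[0.5,2.3,17],[0.5,2.3,20],[0.5,2.3,21.5],[0.5,2.3,21.5]], rot=[[0,0,0.002],[0,0,0.002],[0,0,0.002],[0,0,0.002],[0,0,0.002],[0,0,0.002],[0,0,0.002],[0,0,0.002],[0,0,0.002],[0,0,0.002]], grip=[0.05,0.05,0.05,0.05,0.05,0.05,0.05,0.05,0.05,0.05])

```text
time_s: 30.75
eef_pos: [0.5339, 0.0534, 0.094]
eef_rot: [-0.0, 1.0, -0.0, -0.0]
wrist_force: [0.1, -0.2, -4.1]
opening: 0.14
grasp_force: 59.3
```

Run:
```python
from plan import *
plan((533.9,53.4,92,-90))
```

```text
t 30.75 TCP [533.9  53.4  94. ] yaw -90.0 tilt 0.03 open 0.140 gf 59.3 F [ 0.1 -0.2 -4.1] q [-0.12  0.26  1.81  0.    1.08  1.45]
(533.9, 53.4, 92, -90) xyz [-0.  0.  2.] rot [-0.  0. -0.]
```

>>> play_rows(xyz=[[0,0,1],[0,0,2],[0,0,2],[0,0,2],[0,0,2],[0,0,2],[0,0,-20],[0,0,-60],[0,0,-100],[0,0,-110]], rot=[[0,0,0],[0,0,0],[0,0,0],[0,0,0],[0,0,0],[0,0,0],[0,0,0],[0,0,0],[0,0,0],[0,0,0]], grip=[0.05,0.05,0.1,0.25,0.4,0.4,0.4,0.4,0.4,0.4])

```text
time_s: 32.0
eef_pos: [0.5359, 0.0532, 0.2075]
eef_rot: [0.0, 1.0, -0.0, 0.003]
wrist_force: [0.4, -0.1, 0.4]
opening: 0.402
grasp_force: 0.0
```

Run:
```python
from plan import *
from face import *
plan((652.5,52.5,204,0))
c=snap('scene'); X=cloud(c)*1000; H,S,V=hsv(c); b=(H>100)&(H<130)&(S>110)
for s,t in((-1,'-y'),(1,'+y')):
    m=b&(abs(X[...,0]-545)<50)&(s*(X[...,1]-60)>40)&(s*(X[...,1]-60)<90)&(X[...,2]>40); print(t,m.sum(),np.percentile(X[m][:,2],[10,50,90]))
im=c['color'][185:265,255:365]; cv2.imwrite('pics/nest1.png',cv2.resize(im[:,:,::-1],None,fx=6,fy=6,interpolation=cv2.INTER_CUBIC))
```

```text
t 32.00 TCP [535.9  53.2 207.5] yaw -90.0 tilt 0.32 open 0.402 gf 0.0 F [ 0.4 -0.1  0.4] q [-0.12  0.11  1.72  0.    1.3   1.45]
(652.5, 52.5, 204, 0) xyz [116.5   0.7   4.1] rot [ 0.005 -0.004 -1.571]
-y 185 [52.02493637 56.28424173 62.5451836 ]
+y 35 [54.56093743 57.51460454 63.3360857 ]
```

View pics/nest1.png

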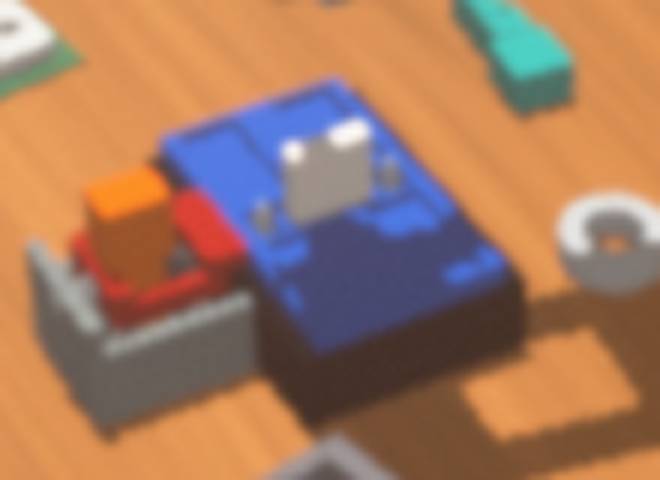

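The nest sits level on the dock, with the pegs through at (262,215) and (390,175), and the prop is still in the slot at (130,230).

>>> play_rows(xyz=[[10,0,0],[22,0,0],[36,0,0],[50,0,0],[65,0,0],[80,0,0],[95,0,0],[108,0,0],[116.5,0.5,0],[116.5,0.5,4]], rot=[[0,0,-0.18],[0,0,-0.36],[0,0,-0.54],[0,0,-0.72],[0,0,-0.9],[0,0,-1.08],[0,0,-1.26],[0,0,-1.44],[0,0,-1.571],[0,0,-1.571]], grip=[0.5,0.6,0.8,0.8,0.8,0.8,0.8,0.8,0.8,0.8])

```text
time_s: 33.3
eef_pos: [0.6503, 0.0528, 0.1983]
eef_rot: [-0.001, 0.708, 0.707, -0.001]
wrist_force: [-0.2, -0.5, 0.6]
opening: 0.796
grasp_force: 0.0
```

Run:
```python
from plan import *
plan((652.7,53,103,0))
```

```text
t 33.30 TCP [650.3  52.8 198.3] yaw -0.1 tilt 0.13 open 0.796 gf 0.0 F [-0.2 -0.5  0.6] q [-0.1   0.37  1.42  0.    1.35 -0.1 ]
(652.7, 53, 103, 0) xyz [ 0.2  2.7 95.3] rot [-0.002 -0.    -0.001]
```

>>> play_rows(xyz=[[0,1,20],[0,1,45],[0,1,70],[0,1,85],[0,1,94],[0,1,94],[0,1,94],[0,1,94],[0,1,94],[0,1,94]], rot=[[0,0,0],[0,0,0],[0,0,0],[0,0,0],[0,0,0],[0,0,0],[0,0,0],[0,0,0],[0,0,0],[0,0,0]], grip=[0.8,0.8,0.8,0.8,0.8,0.8,0.7,0.62,0.56,0.56])

```text
time_s: 34.55
eef_pos: [0.6517, 0.0529, 0.1064]
eef_rot: [0.0, 0.707, 0.707, 0.0]
wrist_force: [0.6, -0.2, -0.2]
opening: 0.56
grasp_force: 0.0
```

Run:
```python
from plan import *
plan((652.7,53,103,0))
```

```text
t 34.55 TCP [651.7  52.9 106.4] yaw -0.0 tilt 0.01 open 0.560 gf 0.0 F [ 0.6 -0.2 -0.2] q [-0.1   0.47  1.49  0.    1.18 -0.1 ]
(652.7, 53, 103, 0) xyz [0.1 1.  3.4] rot [ 0. -0. -0.]
```

>>> play_rows(xyz=[[0,0,2],[0,0,3.4],[0,0,3.4],[0,0,3.4],[0,0,3.4],[0,0,3.4],[0,0,3.4],[0,0,3.4],[0,0,3.4],[0,0,3.4]], rot=[[0,0,0],[0,0,0],[0,0,0],[0,0,0],[0,0,0],[0,0,0],[0,0,0],[0,0,0],[0,0,0],[0,0,0]], grip=[0.56,0.56,0.54,0.52,0.5,0.48,0.46,0.42,0.35,0.3])

```text
time_s: 35.8
eef_pos: [0.6536, 0.0528, 0.1042]
eef_rot: [0.002, 0.707, 0.707, 0.002]
wrist_force: [5.3, 0.3, 2.2]
opening: 0.446
grasp_force: 60.3
```

Run:
```python
from plan import *
plan((652.7,53,103,0))
```

```text
t 35.80 TCP [653.6  52.8 104.2] yaw -0.0 tilt 0.26 open 0.446 gf 60.3 F [5.3 0.3 2.2] q [-0.1   0.48  1.49  0.    1.17 -0.1 ]
(652.7, 53, 103, 0) xyz [ 0.2 -0.9  1.2] rot [ 0.005 -0.    -0.   ]
```

>>> play_rows(xyz=[[0,1.5,0],[0,2,-5],[0,2,-12],[0,2,-22],[0,2,-34],[0,2,-48],[0,2,-65],[0,2,-90],[0,2,-115],[0,2,-135]], rot=[[0,0,0],[0,0,0],[0,0,0],[0,0,0],[0,0,0],[0,0,0],[0,0,0],[0,0,0],[0,0,0],[0,0,0]], grip=[0.3,0.3,0.3,0.3,0.3,0.3,0.3,0.3,0.3,0.3])

```text
time_s: 37.05
eef_pos: [0.6531, 0.0529, 0.2396]
eef_rot: [-0.0, 0.707, 0.707, -0.0]
wrist_force: [0.5, -0.7, -0.7]
opening: 0.443
grasp_force: 62.8
```

Run:
```python
from plan import *
from face import *
plan((646.5,267.6,245,12.5))
c=snap('scene'); allf(c)
u,v=project(c,pose()[0]/1000-[0,0,.06])[0].astype(int)
cv2.imwrite('pics/out1.png',cv2.resize(c['color'][v-40:v+50,u-45:u+45,::-1],None,fx=6,fy=6,interpolation=cv2.INTER_CUBIC))
# holder pocket in both views (dark hollow)
```

```text
t 37.05 TCP [653.1  52.9 239.6] yaw 0.0 tilt 0.04 open 0.443 gf 62.8 F [ 0.5 -0.7 -0.7] q [-0.1   0.35  1.38 -0.    1.42 -0.1 ]
(646.5, 267.6, 245, 12.5) xyz [214.7  -6.6  -5.4] rot [-0.001 -0.    -0.218]
prop none
holder     mean(653.3,272.4) rect(654.2,273.4) 64x62 ang -78.6 n190
nose       mean(605.4,63.4) rect(605.6,60.9) 58x24 ang -85.2 n68
bar        mean(665.3,61.8) rect(664.4,64.1) 58x11 ang -88.7 n28
block      mean(542.2,64.7) rect(545.9,64.8) 41x14 ang -1.4 n22
guide      mean(676.4,58.4) rect(672.9,57.5) 83x66 ang -89.1 n95
masterpl   mean(534.0,58.8) rect(535.7,39.4) 88x72 ang -5.2 n59
granite    mean(564.6,77.9) rect(569.3,60.0) 203x203 ang -88.5 n426
rib none
nest none
mat        mean(662.1,-206.4) rect(653.6,-206.0) 145x63 ang -16.9 n65
partA      mean(537.4,-363.0) rect(537.1,-363.2) 21x12 ang 60.0 n11
partB      mean(408.2,-207.2) rect(408.6,-205.5) 62x27 ang -30.0 n50
ring       mean(387.7,120.3) rect(388.7,121.2) 65x61 ang 87.3 n102
```

View pics/out1.png

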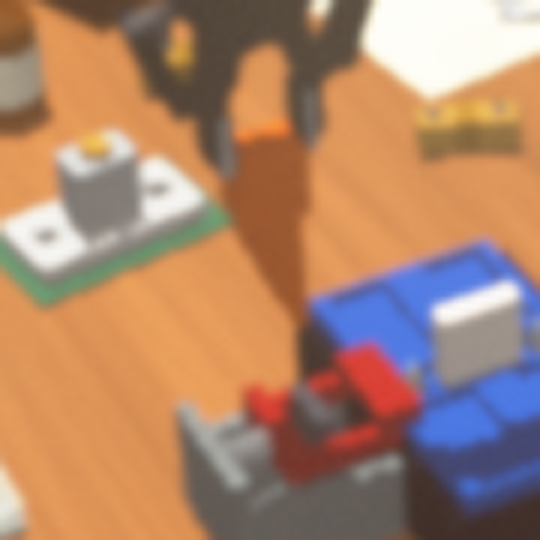

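The catch is shut over the nest edge at (375,370), the slot is empty, and the master lies on the mat at (100,210).

>>> play_rows(xyz=[[12,0,0],[35,-1,0],[65,-2,0],[100,-3,0],[135,-4,0],[168,-5,0],[195,-6,0],[210,-6.6,0],[215,-6.6,0],[215,-6.6,0]], rot=[[0,0,0],[0,0,-0.04],[0,0,-0.08],[0,0,-0.12],[0,0,-0.16],[0,0,-0.2],[0,0,-0.218],[0,0,-0.218],[0,0,-0.218],[0,0,-0.218]], grip=[0.3,0.3,0.3,0.3,0.3,0.3,0.3,0.3,0.3,0.3])

```text
time_s: 38.35
eef_pos: [0.6468, 0.2678, 0.2374]
eef_rot: [-0.0, 0.626, 0.78, -0.0]
wrist_force: [0.2, 0.1, -0.0]
opening: 0.448
grasp_force: 62.8
```

Run:
```python
from plan import *
plan((646.4,268.2,180,12.5))
```

```text
t 38.35 TCP [646.8 267.8 237.4] yaw 12.5 tilt 0.05 open 0.448 gf 62.8 F [ 0.2  0.1 -0. ] q [ 0.22  0.45  1.24 -0.    1.45  0.01]
(646.4, 268.2, 180, 12.5) xyz [ 0.5 -0.3 57.4] rot [-0.001  0.     0.   ]
```

>>> play_rows(xyz=[[0.5,0,20],[0.5,0,40],[0.5,0,55],[0.5,0,65],[0.5,0,75],[0.5,0,83],[0.5,0,91],[0.5,0,98],[0.5,0,105],[0.5,0,105]], rot=[[0,0,0],[0,0,0],[0,0,0],[0,0,0],[0,0,0],[0,0,0],[0,0,0],[0,0,0],[0,0,0],[0,0,0]], grip=[0.3,0.3,0.3,0.3,0.3,0.3,0.3,0.3,0.3,0.3])

```text
time_s: 39.6
eef_pos: [0.6463, 0.2683, 0.1319]
eef_rot: [-0.001, 0.626, 0.78, -0.001]
wrist_force: [0.1, -0.4, -1.7]
opening: 0.445
grasp_force: 62.8
```

Run:
```python
from plan import *
plan((646.4,268.2,104,12.5))
```

```text
t 39.60 TCP [646.3 268.3 131.9] yaw 12.5 tilt 0.09 open 0.445 gf 62.8 F [ 0.1 -0.4 -1.7] q [0.22 0.54 1.33 0.   1.27 0.01]
(646.4, 268.2, 104, 12.5) xyz [-0.1  0.1 27.9] rot [-0.002 -0.    -0.   ]
```

>>> play_rows(xyz=[[0,0,5],[0,0,10],[0,0,15],[0,0,20],[0,0,24],[0,0,26],[0,0,27],[0,0,28],[0,0,28],[0,0,28]], rot=[[0,0,0],[0,0,0],[0,0,0],[0,0,0],[0,0,0],[0,0,0],[0,0,0],[0,0,0],[0,0,0],[0,0,0]], grip=[0.3,0.3,0.3,0.3,0.3,0.3,0.3,0.3,0.3,0.3])

```text
time_s: 40.85
eef_pos: [0.6469, 0.2684, 0.1049]
eef_rot: [-0.0, 0.626, 0.78, 0.0]
wrist_force: [0.0, 0.9, -0.4]
opening: 0.444
grasp_force: 62.8
```

Run:
```python
from plan import *
plan((646.4,268.2,104,12.5))
```

```text
t 40.85 TCP [646.9 268.4 104.9] yaw 12.5 tilt 0.02 open 0.444 gf 62.8 F [ 0.   0.9 -0.4] q [0.22 0.57 1.35 0.   1.23 0.01]
(646.4, 268.2, 104, 12.5) xyz [-0.1 -0.5  0.9] rot [ 0. -0. -0.]
```

Seated freely, so release, retreat, and swing clear toward the left for a look at the parts.

>>> play_rows(xyz=[[0,0,0.5],[0,0,0.5],[0,0,0.5],[0,0,0.5],[0,0,-20],[0,0,-60],[0,0,-100],[10,-30,-110],[20,-70,-110],[30,-110,-110]], rot=[[0,0,0],[0,0,0],[0,0,0],[0,0,0],[0,0,0],[0,0,0],[0,0,0],[0,0,0],[0,0,0],[0,0,0]], grip=[0.45,0.6,0.75,0.75,0.75,0.75,0.75,0.75,0.75,0.75])

```text
time_s: 42.1
eef_pos: [0.5324, 0.274, 0.2169]
eef_rot: [0.001, 0.626, 0.78, 0.001]
wrist_force: [0.8, 0.5, -0.1]
opening: 0.753
grasp_force: 0.0
```

Run:
```python
from plan import *
from face import *
plan()
a=snap('top','top3.png'); allf(a)
H,S,V=hsv(a);X=cloud(a); br=(H>13)&(H<32)&(S>110)&(V>110)&(abs(X[...,2]-.024)<.008)
n,l,st,ce=cv2.connectedComponentsWithStats(br.astype(np.uint8))
for i in range(1,n):
    if st[i,4]>25: print(ce[i].round(),st[i,4],onplane(a,ce[i],.024)[0].round(3))
c=snap('scene'); H,S,V=hsv(c); X=cloud(c); face(c,(H<16)&(S>150)&(V>80),.118,.008,(.654,.275),.06,'prop scene'); face(a,S<100,.064,.008,(.64,-.24),.05,'master@mat')
```

```text
t 42.10 TCP [532.4 274.  216.9] yaw 12.5 tilt 0.14 open 0.753 gf 0.0 F [ 0.8  0.5 -0.1] q [0.28 0.24 1.56 0.   1.34 0.06]
prop       mean(645.0,264.9) rect(644.5,265.4) 41x30 ang 11.4 n126
holder     mean(639.6,259.7) rect(644.9,265.2) 62x61 ang 10.9 n180
nose       mean(595.5,50.8) rect(595.4,50.7) 57x23 ang 89.9 n146
bar        mean(656.4,52.3) rect(656.3,51.1) 57x13 ang 89.8 n66
block      mean(530.2,51.6) rect(531.0,51.8) 46x12 ang 0.3 n68
guide      mean(681.5,51.2) rect(671.5,51.7) 83x53 ang 89.8 n142
masterpl   mean(544.5,45.8) rect(544.6,45.7) 49x7 ang 11.4 n16
granite    mean(532.3,50.5) rect(564.5,51.9) 207x200 ang -0.0 n620
rib none
nest none
mat        mean(624.0,-234.7) rect(640.5,-241.7) 136x79 ang 8.1 n209
partA      mean(526.4,-371.5) rect(525.9,-370.3) 65x25 ang -18.1 n132
partB      mean(396.6,-217.9) rect(396.6,-218.1) 65x25 ang -22.9 n149
ring       mean(379.4,111.1) rect(379.2,111.3) 61x61 ang -89.9 n206
[447.  97.] 41 [ 0.823 -0.397  0.024]
[443. 183.] 129 [ 0.526 -0.371  0.024]
[397. 223.] 149 [ 0.397 -0.218  0.024]
prop scene mean(653.4,274.8) rect(654.0,274.6) 43x33 ang 12.4 n114
master@mat mean(627.2,-254.5) rect(628.4,-255.9) 21x9 ang -19.5 n17
```

View pics/top3.png

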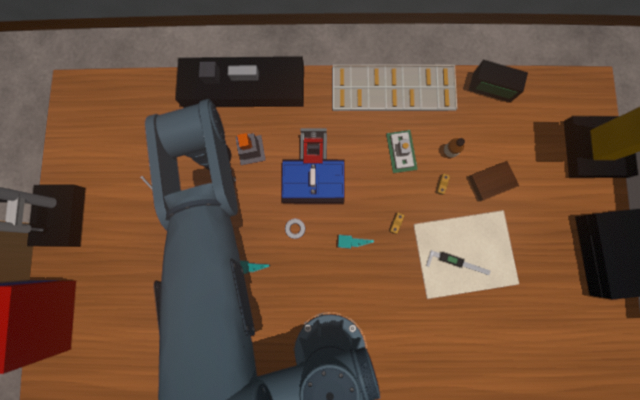

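The view shows the prop back in its holder at (246,143), the nest on the dock at (313,180), the master on the mat at (402,150), and the two brass parts still at (443,183) and (397,223).

>>> play_rows(xyz=[[-25,-13,0],[-70,-37,0],[-120,-63,0],[-170,-90,0],[-220,-116,0],[-270,-142,0],[-320,-169,0],[-370,-195,0],[-415,-219,0],[-449,-237,0]], rot=[[0,0,-0.1],[0,0,-0.2],[0,0,-0.3],[0,0,-0.4],[0,0,-0.5],[0,0,-0.6],[0,0,-0.7],[0,0,-0.8],[0,0,-0.9],[0,0,-0.963]], grip=[0.7,0.7,0.7,0.7,0.7,0.7,0.7,0.7,0.7,0.7])

```text
time_s: 43.45
eef_pos: [0.3987, -0.2188, 0.2166]
eef_rot: [0.001, 0.193, 0.981, -0.001]
wrist_force: [0.5, 0.1, 0.6]
opening: 0.698
grasp_force: 0.0
```

Run:
```python
from plan import *
from face import *
plan((398,-216,60,67.5),(398,-216,28,67.5))
a=snap('scene'); H,S,V=hsv(a); br=(H>13)&(H<32)&(S>100); face(a,br,.024,.008,(.406,-.207),.06,'B'); face(a,br,.024,.008,(.535,-.36),.06,'A')
```

```text
t 43.45 TCP [ 398.7 -218.8  216.6] yaw 67.7 tilt 0.17 open 0.698 gf 0.0 F [0.5 0.1 0.6] q [-0.76 -0.09  1.91 -0.    1.32 -1.95]
(398, -216, 60, 67.5) xyz [  2.1   2.6 156.6] rot [-0.001  0.003  0.004]
(398, -216, 28, 67.5) xyz [  2.2   2.6 188.6] rot [-0.001  0.003  0.004]
B          mean(407.4,-205.0) rect(410.1,-202.5) 62x33 ang -30.0 n71
A          mean(536.1,-359.6) rect(535.2,-358.2) 62x31 ang -13.0 n56
```

>>> play_rows(xyz=[[1,1,30],[2,2,65],[2,2.5,100],[2,2.5,130],[2,2.5,155],[2,2.5,172],[2,2.5,182],[2,2.5,187],[2,2.5,187],[2,2.5,187]], rot=[[0,0,0.004],[0,0,0.004],[0,0,0.004],[0,0,0.004],[0,0,0.004],[0,0,0.004],[0,0,0.004],[0,0,0.004],[0,0,0.004],[0,0,0.004]], grip=[0.7,0.7,0.7,0.7,0.7,0.7,0.7,0.7,0.65,0.55])

```text
time_s: 44.75
eef_pos: [0.3982, -0.2131, 0.0284]
eef_rot: [0.0, 0.196, 0.981, -0.0]
wrist_force: [-0.5, -0.5, 0.4]
opening: 0.547
grasp_force: 0.0
```

Run:
```python
from plan import *
plan((398,-216,28.5,67.5))
```

```text
t 44.75 TCP [ 398.2 -213.1   28.4] yaw 67.4 tilt 0.06 open 0.547 gf 0.0 F [-0.5 -0.5  0.4] q [-0.76  0.21  2.05 -0.    0.89 -1.93]
(398, -216, 28.5, 67.5) xyz [-0.9 -2.8 -0.1] rot [-0.     0.001 -0.001]
```

>>> play_rows(xyz=[[-1,-2.8,0],[-1,-2.8,0],[-1,-2.8,0],[-1,-2.8,0],[-1,-2.8,0],[-1,-2.8,0],[-1,-2.8,0],[-1,-2.8,0],[-1,-2.8,0],[-1,-2.8,0]], rot=[[0,0,0],[0,0,0],[0,0,0],[0,0,0],[0,0,0],[0,0,0],[0,0,0],[0,0,0],[0,0,0],[0,0,0]], grip=[0.5,0.45,0.4,0.36,0.32,0.28,0.24,0.2,0.15,0.15])

```text
time_s: 46.0
eef_pos: [0.3976, -0.2156, 0.0277]
eef_rot: [-0.0, 0.196, 0.981, 0.0]
wrist_force: [0.5, -0.0, -0.4]
opening: 0.151
grasp_force: 0.0
```

Run:
```python
from plan import *
plan((503.4,-1.6,150,0))
```

```text
t 46.00 TCP [ 397.6 -215.6   27.7] yaw 67.4 tilt 0.02 open 0.151 gf 0.0 F [ 0.5 -0.  -0.4] q [-0.76  0.21  2.04 -0.    0.89 -1.94]
(503.4, -1.6, 150, 0) xyz [ -15.6  238.3 -122.3] rot [-0.    -0.     1.177]
```

The grip closed on nothing, so I need to look.

Run:
```python
from plan import *
from face import *
print(ctrl.tips_ahead)
c=snap('scene'); H,S,V=hsv(c); X=cloud(c)*1000
br=(H>13)&(H<32)&(S>100)&(X[...,2]>5)&(X[...,2]<40)&(abs(X[...,0]-450)<150)&(X[...,1]<-100)
n,l,st,ce=cv2.connectedComponentsWithStats(br.astype(np.uint8))
for i in range(1,n):
    if st[i,4]>10: print(ce[i].round(),st[i,4],X[l==i].mean(0).round(),X[l==i].min(0).round(),X[l==i].max(0).round())
u,v=project(c,pose()[0]/1000)[0].astype(int); print('tcp px',u,v)
cv2.imwrite('pics/miss.png',cv2.resize(c['color'][v-40:v+30,u-45:u+45,::-1],None,fx=6,fy=6,interpolation=cv2.INTER_CUBIC))
```

```text
0.019
[256. 152.] 23 [ 504. -478.   17.] [ 479. -491.    6.] [ 534. -464.   30.]
[261. 168.] 101 [ 533. -362.   16.] [ 501. -384.    5.] [ 566. -342.   27.]
[307. 178.] 102 [ 406. -207.   16.] [ 371. -233.    5.] [ 438. -187.   36.]
tcp px 308 174
```

View pics/miss.png

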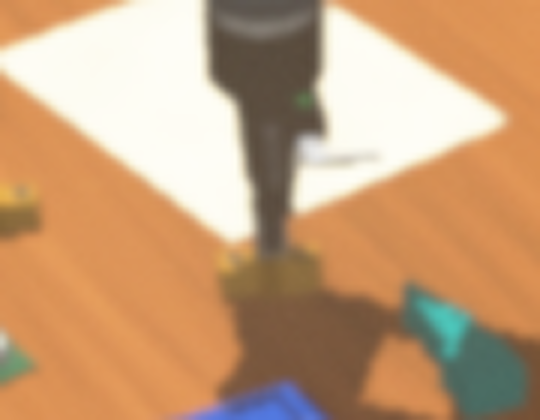

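Run:
```python
from plan import *
from face import *
for n in('scene','top'):
    c=load('scene') if n=='scene' else snap('top'); H,S,V=hsv(c); X=cloud(c)*1000; p,r,o=pose(); D=(X-p)@r.as_matrix()
    m=(np.abs(D[...,:2]-[0,0]).max(-1)<45)&(D[...,2]<30)&(D[...,2]>-60)
    for lo in range(-60,30,6):
        k=m&(D[...,2]>=lo)&(D[...,2]<lo+6); q=D[k]
        if len(q): print(n,lo,len(q),'S %.0f V %.0f'%(np.median(S[k]),np.median(V[k])),'x %.0f..%.0f y %.0f..%.0f'%(*np.percentile(q[:,0],[5,95]),*np.percentile(q[:,1],[5,95])), (S[k]>100).sum())
c=load('scene'); u,v=project(c,p/1000)[0]; print(u,v)
for y in range(150,190,2): print(y,[tuple(c['color'][y,x]) for x in (300,304,308,312)], (c['depth'][y,308]*1000).round(), X.shape)
```

```text
scene -60 4 S 75 V 92 x -14..-0 y 41..43 0
scene -54 5 S 70 V 109 x -14..7 y 39..44 0
scene -48 1 S 78 V 92 x -3..-3 y 33..33 0
scene -42 2 S 56 V 146 x -13..-7 y -12..24 0
scene -36 8 S 63 V 118 x -12..4 y 19..28 0
scene -30 4 S 72 V 94 x -5..1 y 14..28 0
scene -24 7 S 71 V 142 x -13..5 y 12..24 1
scene -18 9 S 74 V 121 x -12..6 y 14..23 2
scene -12 7 S 73 V 108 x -13..4 y 16..22 1
scene -6 5 S 85 V 119 x -5..5 y 13..19 0
scene 0 19 S 133 V 179 x -36..22 y 2..19 19
scene 6 35 S 135 V 141 x -35..22 y -6..18 35
scene 12 25 S 137 V 140 x -26..23 y -8..22 25
scene 18 25 S 137 V 139 x -36..24 y 9..21 25
scene 24 72 S 134 V 136 x -36..42 y -39..41 71
top -48 1 S 36 V 64 x 7..7 y 21..21 0
top 18 2 S 165 V 132 x -39..-38 y 40..44 2
top 24 6 S 154 V 116 x -42..3 y -24..43 5
308.2008514080018 174.07067972419784
150 [(np.uint8(232), np.uint8(225), np.uint8(201)), (np.uint8(91), np.uint8(78), np.uint8(63)), (np.uint8(91), np.uint8(78), np.uint8(63)), (np.uint8(95), np.uint8(98), np.uint8(71))] 1864.0 (400, 640, 3)
152 [(np.uint8(253), np.uint8(251), np.uint8(241)), (np.uint8(93), np.uint8(80), 
[... 3191 characters left out ...]
.uint8(60)), (np.uint8(135), np.uint8(104), np.uint8(65))] 1986.0 (400, 640, 3)
184 [(np.uint8(172), np.uint8(118), np.uint8(74)), (np.uint8(125), np.uint8(92), np.uint8(64)), (np.uint8(125), np.uint8(92), np.uint8(63)), (np.uint8(124), np.uint8(91), np.uint8(62))] 1983.0 (400, 640, 3)
186 [(np.uint8(198), np.uint8(133), np.uint8(82)), (np.uint8(122), np.uint8(88), np.uint8(63)), (np.uint8(124), np.uint8(90), np.uint8(64)), (np.uint8(124), np.uint8(90), np.uint8(63))] 1969.0 (400, 640, 3)
188 [(np.uint8(211), np.uint8(140), np.uint8(84)), (np.uint8(122), np.uint8(89), np.uint8(62)), (np.uint8(123), np.uint8(88), np.uint8(64)), (np.uint8(122), np.uint8(88), np.uint8(62))] 1950.0 (400, 640, 3)
```

The fingertips end at pixel row 176, just at the part's top edge, so the grip was too high. I'll go lower and retry.

>>> play_rows(xyz=[[0,0,0],[0,1,0],[0,2,0],[0,2,0],[0,2,3],[0,2,6],[0,2,9],[0,2,9],[0,2,9],[0,2,9]], rot=[[0,0,0],[0,0,0],[0,0,0],[0,0,0],[0,0,0],[0,0,0],[0,0,0],[0,0,0],[0,0,0],[0,0,0]], grip=[0.3,0.45,0.6,0.65,0.65,0.65,0.65,0.65,0.65,0.65])

```text
time_s: 47.35
eef_pos: [0.3984, -0.2138, 0.0188]
eef_rot: [-0.0, 0.196, 0.981, 0.0]
wrist_force: [-1.2, 0.8, 0.4]
opening: 0.653
grasp_force: 0.0
```

>>> play_rows(xyz=[[0,0,0],[0,0,0],[0,0,0],[0,0,0],[0,0,0],[0,0,0],[0,0,0],[0,0,0],[0,0,0],[0,0,0]], rot=[[0,0,0],[0,0,0],[0,0,0],[0,0,0],[0,0,0],[0,0,0],[0,0,0],[0,0,0],[0,0,0],[0,0,0]], grip=[0.6,0.55,0.5,0.45,0.4,0.36,0.32,0.28,0.24,0.18])

```text
time_s: 48.6
eef_pos: [0.399, -0.2144, 0.0196]
eef_rot: [0.001, 0.196, 0.981, -0.0]
wrist_force: [-1.4, 0.8, 6.9]
opening: 0.18
grasp_force: 3.9
```

Run:
```python
from plan import *
plan((503.4,-1.6,150,0))
```

```text
t 48.60 TCP [ 399.  -214.4   19.6] yaw 67.4 tilt 0.07 open 0.180 gf 3.9 F [-1.4  0.8  6.9] q [-0.76  0.23  2.04  0.    0.87 -1.93]
(503.4, -1.6, 150, 0) xyz [ -14.9  236.5 -130.5] rot [0.000e+00 1.000e-03 1.177e+00]
```

>>> play_rows(xyz=[[0,0,-3],[0,0,-3],[0,0,-3],[0,0,0],[0,0,3],[0,0,6],[0,0,6],[0,0,6],[0,0,6],[0,0,6]], rot=[[0,0,0],[0,0,0],[0,0,0],[0,0,0],[0,0,0],[0,0,0],[0,0,0],[0,0,0],[0,0,0],[0,0,0]], grip=[0.3,0.5,0.65,0.65,0.65,0.65,0.65,0.65,0.65,0.65])

```text
time_s: 49.85
eef_pos: [0.3984, -0.2139, 0.0128]
eef_rot: [-0.0, 0.196, 0.981, 0.0]
wrist_force: [0.4, 0.3, -0.7]
opening: 0.652
grasp_force: 0.0
```

Run:
```python
from plan import *
from face import *
plan()
c=snap('scene'); H,S,V=hsv(c); X=cloud(c)*1000
br=(H>13)&(H<32)&(S>100)&(X[...,2]>5)&(X[...,2]<40)&(abs(X[...,0]-400)<60)&(abs(X[...,1]+210)<70)
n,l,st,ce=cv2.connectedComponentsWithStats(br.astype(np.uint8))
for i in range(1,n):
    if st[i,4]>10: print(ce[i].round(),st[i,4],X[l==i].mean(0).round(),X[l==i].min(0).round(),X[l==i].max(0).round())
u,v=project(c,pose()[0]/1000)[0].astype(int); print('tcp px',u,v)
cv2.imwrite('pics/miss2.png',cv2.resize(c['color'][v-30:v+20,u-30:u+30,::-1],None,fx=10,fy=10,interpolation=cv2.INTER_CUBIC))
```

```text
t 49.85 TCP [ 398.4 -213.9   12.8] yaw 67.4 tilt 0.01 open 0.652 gf 0.0 F [ 0.4  0.3 -0.7] q [-0.76  0.24  2.05 -0.    0.85 -1.93]
[314. 178.] 26 [ 383. -196.   15.] [ 373. -216.    5.] [ 393. -188.   22.]
[302. 179.] 45 [ 425. -215.   16.] [ 412. -236.    5.] [ 436. -197.   26.]
tcp px 308 177
```

View pics/miss2.png

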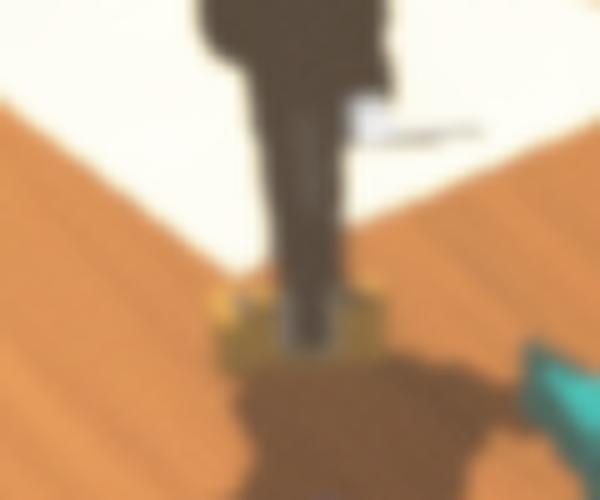

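The near finger at (310,330) now stands in front of the part, so it straddles it and I can close.

>>> play_rows(xyz=[[0,0,2],[0,0,2],[0,0,2],[0,0,2],[0,0,2],[0,0,2],[0,0,2],[0,0,2],[0,0,2],[0,0,2]], rot=[[0,0,0],[0,0,0],[0,0,0],[0,0,0],[0,0,0],[0,0,0],[0,0,0],[0,0,0],[0,0,0],[0,0,0]], grip=[0.55,0.5,0.46,0.42,0.38,0.35,0.32,0.29,0.26,0.24])

```text
time_s: 51.15
eef_pos: [0.3984, -0.2138, 0.011]
eef_rot: [-0.0, 0.196, 0.981, 0.0]
wrist_force: [-1.1, 0.5, 5.0]
opening: 0.258
grasp_force: 58.7
```

Run:
```python
from plan import *
plan((503.4,-1.6,150,0))
```

```text
t 51.15 TCP [ 398.4 -213.8   11. ] yaw 67.4 tilt 0.02 open 0.258 gf 58.7 F [-1.1  0.5  5. ] q [-0.76  0.25  2.05 -0.    0.85 -1.93]
(503.4, -1.6, 150, 0) xyz [ -15.5  236.3 -139. ] rot [-0.    -0.     1.177]
```

Gripped. Lift and carry to the pocket at (503.4, -1.6).

>>> play_rows(xyz=[[0,0,-8],[0,0,-35],[-1,10,-75],[-3,35,-115],[-5,70,-139],[-8,110,-139],[-10,150,-139],[-13,190,-139],[-15,222,-139],[-15.5,236.3,-139]], rot=[[0,0,0],[0,0,0],[0,0,0.15],[0,0,0.32],[0,0,0.49],[0,0,0.66],[0,0,0.83],[0,0,1.0],[0,0,1.15],[0,0,1.177]], grip=[0.15,0.15,0.15,0.15,0.15,0.15,0.15,0.15,0.15,0.15])

```text
time_s: 52.4
eef_pos: [0.5035, 0.0002, 0.1498]
eef_rot: [-0.0, 0.707, 0.707, 0.0]
wrist_force: [0.2, -0.6, -1.1]
opening: 0.259
grasp_force: 59.4
```

Run:
```python
from plan import *
from face import *
plan((503.4,-1.6,74,0))
c=snap('scene'); H,S,V=hsv(c); X=cloud(c)*1000; p,r,o=pose(); D=(X-p)
br=(H>13)&(H<32)&(S>100)&(abs(D).max(-1)<70)
q=D[br]; print(len(q)); print(np.percentile(q,[3,50,97],axis=0).round(1) if len(q) else '')
```

```text
t 52.40 TCP [5.035e+02 2.000e-01 1.498e+02] yaw -0.0 tilt 0.05 open 0.259 gf 59.4 F [ 0.2 -0.6 -1.1] q [-0.24  0.11  1.86  0.    1.18 -0.24]
(503.4, -1.6, 74, 0) xyz [-1.8 -0.1 75.8] rot [-0.001 -0.001 -0.   ]
130
[[-34.8 -14.5 -10.8]
 [  4.3  16.6   8.2]
 [ 17.2  35.7  53.7]]
```

>>> play_rows(xyz=[[-1,0,15],[-1.5,0,35],[-1.5,0,52],[-1.5,0,64],[-1.5,0,71],[-1.5,0,75],[-1.5,0,78],[-1.5,0,79],[-1.5,0,79],[-1.5,0,79]], rot=[[0,0,0],[0,0,0],[0,0,0],[0,0,0],[0,0,0],[0,0,0],[0,0,0],[0,0,0],[0,0,0],[0,0,0]], grip=[0.15,0.15,0.15,0.15,0.15,0.15,0.15,0.15,0.15,0.15])

```text
time_s: 53.7
eef_pos: [0.5035, -0.003, 0.071]
eef_rot: [0.0, 0.707, 0.707, 0.0]
wrist_force: [0.4, -0.3, -2.6]
opening: 0.26
grasp_force: 59.4
```

Run:
```python
from plan import *
plan((503.4,-1.6,69.5,0))
```

```text
t 53.70 TCP [503.5  -3.   71. ] yaw 0.0 tilt 0.01 open 0.260 gf 59.4 F [ 0.4 -0.3 -2.6] q [-0.24  0.23  1.9   0.    1.01 -0.24]
(503.4, -1.6, 69.5, 0) xyz [ 1.4 -0.1  1.5] rot [ 0. -0.  0.]
```

>>> play_rows(xyz=[[1.4,0,1],[1.4,0,1.7],[1.4,0,1.7],[1.4,0,1.7],[1.4,0,1.7],[1.4,0,0],[1.4,0,-20],[1.4,0,-60],[1.4,0,-100],[1.4,0,-120]], rot=[[0,0,0],[0,0,0],[0,0,0],[0,0,0],[0,0,0],[0,0,0],[0,0,0],[0,0,0],[0,0,0],[0,0,0]], grip=[0.2,0.2,0.3,0.4,0.45,0.45,0.45,0.45,0.45,0.45])

```text
time_s: 54.95
eef_pos: [0.5045, -0.0019, 0.1935]
eef_rot: [0.001, 0.707, 0.707, 0.001]
wrist_force: [0.4, -1.2, -0.1]
opening: 0.449
grasp_force: 0.0
```

Run:
```python
from plan import *
from face import *
plan((527.7,-369.5,200,70.5))
c=snap('scene'); H,S,V=hsv(c); br=(H>13)&(H<32)&(S>100); face(c,br,.082,.007,(.51,.005),.06,'placed'); face(c,br,.024,.008,(.535,-.36),.06,'A')
c=snap('top'); H,S,V=hsv(c); br=(H>13)&(H<32)&(S>100); face(c,br,.082,.007,(.505,0),.06,'placed'); face(c,br,.024,.008,(.526,-.371),.07,'A top')
```

```text
t 54.95 TCP [504.5  -1.9 193.5] yaw 0.0 tilt 0.20 open 0.449 gf 0.0 F [ 0.4 -1.2 -0.1] q [-0.24  0.05  1.82  0.    1.27 -0.24]
(527.7, -369.5, 200, 70.5) xyz [-367.6   23.2   -6.2] rot [ 0.002  0.003 -1.23 ]
placed     mean(511.3,-1.3) rect(510.7,-2.2) 52x25 ang 86.4 n61
A          mean(535.4,-359.9) rect(536.0,-358.6) 60x28 ang -30.0 n56
placed     mean(499.4,-6.7) rect(500.5,-5.9) 62x19 ang 90.0 n76
A top      mean(525.8,-370.9) rect(525.5,-369.7) 66x26 ang -18.1 n141
```

>>> play_rows(xyz=[[-20,1,-6],[-60,4,-6],[-105,7,-6],[-150,10,-6],[-195,13,-6],[-240,16,-6],[-285,18,-6],[-325,20,-6],[-355,22,-6],[-367.5,23,-6]], rot=[[0,0,-0.15],[0,0,-0.3],[0,0,-0.45],[0,0,-0.6],[0,0,-0.75],[0,0,-0.9],[0,0,-1.05],[0,0,-1.18],[0,0,-1.23],[0,0,-1.23]], grip=[0.5,0.6,0.65,0.65,0.65,0.65,0.65,0.65,0.65,0.65])

```text
time_s: 56.3
eef_pos: [0.5256, -0.3702, 0.1948]
eef_rot: [-0.001, 0.171, 0.985, 0.001]
wrist_force: [-0.5, 1.6, 0.0]
opening: 0.651
grasp_force: 0.0
```

Run:
```python
from plan import *
plan((527.3,-369,14,70.5))
```

```text
t 56.30 TCP [ 525.6 -370.2  194.8] yaw 70.3 tilt 0.15 open 0.651 gf 0.0 F [-0.5  1.6  0. ] q [-0.8   0.36  1.45 -0.    1.33 -2.03]
(527.3, -369, 14, 70.5) xyz [ -1.6   1.6 180.8] rot [ 0.001 -0.002 -0.003]
```

>>> play_rows(xyz=[[-0.5,0,30],[-1,0.5,65],[-1,0.5,100],[-1,0.5,130],[-1,0.5,152],[-1,0.5,165],[-1,0.5,175],[-1,0.5,180],[-1,0.5,180],[-1,0.5,180]], rot=[[0,0,0],[0,0,0],[0,0,0],[0,0,0],[0,0,0],[0,0,0],[0,0,0],[0,0,0],[0,0,0],[0,0,0]], grip=[0.65,0.65,0.65,0.65,0.65,0.65,0.65,0.65,0.65,0.65])

```text
time_s: 57.55
eef_pos: [0.5279, -0.3694, 0.0174]
eef_rot: [0.0, 0.17, 0.986, -0.0]
wrist_force: [0.1, 0.1, 0.4]
opening: 0.651
grasp_force: 0.0
```

Run:
```python
from plan import *
plan((527.3,-369,11,70.5))
```

```text
t 57.55 TCP [ 527.9 -369.4   17.4] yaw 70.5 tilt 0.06 open 0.651 gf 0.0 F [0.1 0.1 0.4] q [-0.79  0.57  1.54 -0.    1.02 -2.02]
(527.3, -369, 11, 70.5) xyz [0.7 0.2 6.4] rot [-0.     0.001 -0.   ]
```

>>> play_rows(xyz=[[0.5,0,3],[0.5,0,6.4],[0.5,0,6.4],[0.5,0,6.4],[0.5,0,6.4],[0.5,0,6.4],[0.5,0,6.4],[0.5,0,6.4],[0.5,0,6.4],[0.5,0,6.4]], rot=[[0,0,0],[0,0,0],[0,0,0],[0,0,0],[0,0,0],[0,0,0],[0,0,0],[0,0,0],[0,0,0],[0,0,0]], grip=[0.65,0.6,0.54,0.48,0.42,0.37,0.32,0.28,0.24,0.2])

```text
time_s: 58.8
eef_pos: [0.527, -0.3691, 0.0107]
eef_rot: [-0.0, 0.17, 0.986, -0.0]
wrist_force: [-2.2, 0.5, 3.9]
opening: 0.258
grasp_force: 59.5
```

Run:
```python
from plan import *
plan((503.4,108.4,155,0))
```

```text
t 58.80 TCP [ 527.  -369.1   10.7] yaw 70.5 tilt 0.02 open 0.258 gf 59.5 F [-2.2  0.5  3.9] q [-0.79  0.58  1.55 -0.    1.01 -2.02]
(503.4, 108.4, 155, 0) xyz [ 181.9  442.1 -144.4] rot [-0.    0.    1.23]
```

>>> play_rows(xyz=[[0,0,-8],[0,0,-40],[0,0,-85],[8,20,-125],[25,60,-150],[45,110,-150],[67,162,-150],[88,214,-150],[110,266,-150],[130,316,-150]], rot=[[0,0,0],[0,0,0],[0,0,0],[0,0,0.16],[0,0,0.33],[0,0,0.5],[0,0,0.67],[0,0,0.84],[0,0,1.01],[0,0,1.18]], grip=[0.15,0.15,0.15,0.15,0.15,0.15,0.15,0.15,0.15,0.15])

```text
time_s: 60.05
eef_pos: [0.5093, -0.0254, 0.1603]
eef_rot: [-0.0, 0.691, 0.723, 0.0]
wrist_force: [1.2, 0.1, -1.7]
opening: 0.255
grasp_force: 59.2
```

Run:
```python
from plan import *
plan((503.4,108.4,155,0))
```

```text
t 60.05 TCP [509.3 -25.4 160.3] yaw 2.5 tilt 0.05 open 0.255 gf 59.2 F [ 1.2  0.1 -1.7] q [-0.28  0.11  1.83  0.    1.2  -0.33]
(503.4, 108.4, 155, 0) xyz [133.9   0.    5.4] rot [-0.    -0.001  0.044]
```

>>> play_rows(xyz=[[25,0,0],[60,0,0],[95,0,0],[120,0,0],[131,0,0],[132,0,5],[132,0,20],[132,0,40],[132,0,60],[132,0,70]], rot=[[0,0,0.03],[0,0,0.05],[0,0,0.05],[0,0,0.05],[0,0,0.05],[0,0,0.05],[0,0,0.05],[0,0,0.05],[0,0,0.05],[0,0,0.05]], grip=[0.15,0.15,0.15,0.15,0.15,0.15,0.15,0.15,0.15,0.15])

```text
time_s: 61.3
eef_pos: [0.5023, 0.1034, 0.0882]
eef_rot: [-0.001, 0.708, 0.707, -0.001]
wrist_force: [0.0, 0.5, -1.3]
opening: 0.258
grasp_force: 59.1
```

Run:
```python
from plan import *
plan((503.4,108.4,70.5,0))
```

```text
t 61.30 TCP [502.3 103.4  88.2] yaw -0.1 tilt 0.20 open 0.258 gf 59.1 F [ 0.   0.5 -1.3] q [-0.03  0.22  1.87  0.    1.06 -0.03]
(503.4, 108.4, 70.5, 0) xyz [ 5.   1.2 17.7] rot [-0.003 -0.    -0.001]
```

>>> play_rows(xyz=[[3,0.7,0],[5,1.2,0],[5,1.2,3],[5,1.2,7],[5,1.2,10],[5,1.2,13],[5,1.2,15],[5,1.2,17],[5,1.2,17],[5,1.2,17]], rot=[[-0.003,0,0],[-0.003,0,0],[-0.003,0,0],[-0.003,0,0],[-0.003,0,0],[-0.003,0,0],[-0.003,0,0],[-0.003,0,0],[-0.003,0,0],[-0.003,0,0]], grip=[0.15,0.15,0.15,0.15,0.15,0.15,0.15,0.15,0.15,0.15])

```text
time_s: 62.55
eef_pos: [0.5047, 0.1093, 0.0734]
eef_rot: [0.001, 0.707, 0.707, 0.001]
wrist_force: [-0.2, 0.1, -1.2]
opening: 0.259
grasp_force: 59.2
```

Run:
```python
from plan import *
plan((503.4,108.4,69.2,0))
```

```text
t 62.55 TCP [504.7 109.3  73.4] yaw -0.0 tilt 0.16 open 0.259 gf 59.2 F [-0.2  0.1 -1.2] q [-0.02  0.25  1.87  0.    1.02 -0.02]
(503.4, 108.4, 69.2, 0) xyz [-0.9 -1.3  4.2] rot [ 0.003 -0.    -0.   ]
```

>>> play_rows(xyz=[[-0.9,-1,2],[-0.9,-1,4.2],[-0.9,-1,4.2],[-0.9,-1,4.2],[-0.9,-1,4.2],[-0.9,-1,4.2],[-0.9,-1,2],[-0.9,-1,-20],[-0.9,-1,-70],[-0.9,-1,-120]], rot=[[0,0,0],[0,0,0],[0,0,0],[0,0,0],[0,0,0],[0,0,0],[0,0,0],[0,0,0],[0,0,0],[0,0,0]], grip=[0.2,0.2,0.2,0.3,0.4,0.45,0.45,0.45,0.45,0.45])

```text
time_s: 63.8
eef_pos: [0.5029, 0.1084, 0.1946]
eef_rot: [0.001, 0.707, 0.707, 0.001]
wrist_force: [-0.2, 0.0, 0.5]
opening: 0.447
grasp_force: 0.0
```

>>> play_rows(xyz=[[20,-5,-20],[60,-20,-20],[110,-40,-20],[160,-60,-20],[210,-80,-20],[255,-100,-20],[290,-110,-20],[300,-110,-20],[300,-110,-20],[300,-110,-20]], rot=[[0,0,0],[0,0,0],[0,0,0],[0,0,0],[0,0,0],[0,0,0],[0,0,0],[0,0,0],[0,0,0],[0,0,0]], grip=[0.45,0.45,0.45,0.45,0.45,0.45,0.45,0.45,0.45,0.45])

```text
time_s: 65.05
eef_pos: [0.3938, 0.4073, 0.213]
eef_rot: [0.001, 0.708, 0.707, 0.001]
wrist_force: [0.3, 0.5, -0.6]
opening: 0.45
grasp_force: 0.0
```

Run:
```python
from plan import *
from face import *
plan()
a=snap('top'); c=snap('scene')
for i,n in((a,'top'),(c,'scene')):
    print(n); H,S,V=hsv(i); X=cloud(i); br=(H>13)&(H<32)&(S>110)&(V>90)
    face(i,br,.082,.007,(.505,0),.06,'p0'); face(i,br,.082,.007,(.505,.108),.06,'p1')
    face(i,S<110,.064,.006,(.64,-.24),.05,'masterblk'); face(i,(S<80)&(V>110),.018,.006,(.64,-.24),.09,'masterplate')
    allf(i)
    m=br&(abs(X[...,2]-.02)<.012)&(X[...,0]>.25)&(X[...,0]<.75)&(X[...,1]>-.75)&(X[...,1]<.6)
    k,l,st,ce=cv2.connectedComponentsWithStats(m.astype(np.uint8)); print('loose brass',[(ce[j].round().tolist(),int(st[j,4])) for j in range(1,k) if st[j,4]>25])
A=cv2.resize(a['color'][115:215,230:420,::-1],None,fx=4,fy=4,interpolation=cv2.INTER_CUBIC)
cv2.imwrite('pics/final_top.png',A)
```

```text
t 65.05 TCP [393.8 407.3 213. ] yaw -0.1 tilt 0.15 open 0.450 gf 0.0 F [ 0.3  0.5 -0.6] q [ 0.59  0.17  1.64 -0.    1.32  0.6 ]
top
p0         mean(500.8,-3.4) rect(502.1,-2.8) 62x22 ang 90.0 n137
p1         mean(500.6,105.5) rect(502.1,105.7) 62x22 ang 90.0 n134
masterblk  mean(638.8,-241.8) rect(639.3,-242.0) 45x31 ang 8.4 n105
masterplate mean(636.0,-240.5) rect(640.2,-242.0) 117x58 ang 7.7 n348
prop       mean(645.0,264.7) rect(644.9,264.6) 42x30 ang 15.6 n125
holder     mean(639.9,260.5) rect(644.9,265.2) 62x61 ang 10.9 n177
nose       mean(595.4,50.7) rect(595.4,50.7) 57x23 ang 89.9 n143
bar        mean(656.5,51.3) rect(656.3,51.1) 57x13 ang 89.8 n65
block      mean(531.2,51.7) rect(531.0,51.8) 47x12 ang 0.4 n70
guide      mean(683.4,51.2) rect(673.1,51.7) 83x50 ang 89.8 n138
masterpl   mean(545.0,45.9) rect(544.7,45.4) 49x8 ang 11.4 n15
granite    mean(534.0,49.0) rect(564.5,51.9) 207x200 ang -0.0 n590
rib none
nest none
mat        mean(623.3,-234.5) rect(640.5,-241.7) 136x79 ang 8.1 n211
partA none
partB none
ring       mean(379.3,111.0) rect(379.2,111.3) 61x61 ang -89.9 n205
[... 327 characters left out ...]
.6,275.0) 42x34 ang 11.9 n45
holder     mean(659.7,282.4) rect(655.6,273.4) 65x59 ang -71.5 n148
nose       mean(603.4,63.7) rect(605.4,62.8) 54x24 ang -85.2 n60
bar        mean(664.2,65.8) rect(664.7,64.1) 54x12 ang -88.6 n33
block      mean(546.6,65.4) rect(542.1,65.7) 45x16 ang -1.3 n19
guide      mean(676.5,59.0) rect(672.8,62.5) 84x65 ang 85.6 n98
masterpl   mean(521.7,57.5) rect(505.7,43.5) 113x110 ang -32.6 n89
granite    mean(569.9,89.3) rect(570.2,55.6) 213x201 ang 89.7 n368
rib none
nest none
mat        mean(664.1,-205.2) rect(654.5,-205.6) 141x59 ang -14.4 n56
partA none
partB none
ring       mean(391.5,119.3) rect(389.1,118.1) 62x59 ang 74.9 n94
loose brass [([256.0, 153.0], 37)]
```

View pics/final_top.png

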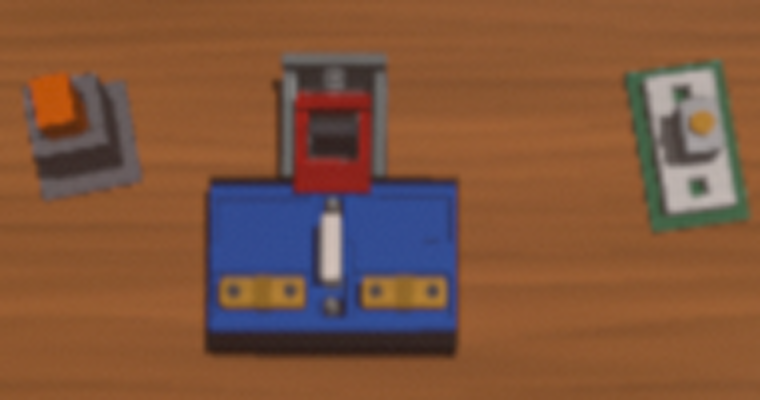

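The view shows both parts in pockets at (262,292) and (403,292), the catch shut at (333,175), the prop in its holder at (55,100), and the master on the mat at (690,145). There is no other brass on the bench; the scene pixel (256,153) is the wooden box's edge.

Run:
```python
from face import *
a=load('top'); H,S,V=hsv(a); X=cloud(a)*1000; br=(H>13)&(H<32)&(S>110)&(V>90)
ok=True
for y in(-3,106):
    m=br&(np.hypot(X[...,0]-502,X[...,1]-y)<25); P=X[m]; A=np.c_[P[:,:2]-P[:,:2].mean(0),np.ones(len(P))]
    s=np.linalg.lstsq(A,P[:,2],rcond=None)[0]; print(s.round(3),np.median(P[:,2])); ok&=abs(np.median(P[:,2])-82)<2.5
if ok: print(ctrl.hand_in())
```

```text
[-4.5000e-02 -3.4000e-02  8.2383e+01] 82.23244578084477
[ 2.3000e-02 -3.2000e-02  8.1337e+01] 81.36199404209843
the job is handed in; nothing more can be done
None
```

I carried out every step in the order given and handed the job in at about 65 s of robot time; the hand-in returned no verdict. In the last pictures the master lies on the mat, the nest is seated with the catch shut over its edge, the prop is back in its holder, and both brass parts lie flat in their own pockets.

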